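# Pour the jujubes into the storage jar and shut it

### The job

Pick up the steel measuring cup and pour all eight dried jujubes from it into the glass storage jar, swinging the jar's lid well back first if it is in the way. Then stand the empty cup upright on the cart top and leave the jar's lid fully shut. Do not shift the bottle, mortar, mixing bowl or scoop.

Things in the scene. Friction and masses are not known exactly. Their poses are not given: they have to be found in the camera images.
- jar: Round glass storage jar, fixed to the cart: outer diameter 124 mm, wall 5 mm, mouth (inner) diameter 114 mm, rim 110 mm above the cart, inner floor at 8 mm. Origin: centre of its underside. Its +x points to the lid's hinge, z up.
- jar_mouth (a point): Centre of the jar's open mouth, at rim height (110 mm).
- jar_lid (a joint): Angle of the jar's hinged lid (rad): 0 = shut on the rim, grows as it opens upward, pi/2 = standing upright, stop at 1.8. A stiff hinge: the lid stays where it is left (about 1 N at the bar moves it). The lid is a wooden disc 126 mm across and 14 mm thick, centred 68 mm from the hinge axis.
- lid_hinge (a point): Middle of the lid's hinge axis, 68 mm from the jar's axis on the jar's +x side, 120 mm above the cart. The axis runs along the jar's y.
- lid_bar (a point): Middle of the steel wire loop's crossbar at the lid's free edge (opposite the hinge), the place to take the lid: round bar 10 mm thick, 60 mm long, parallel to the hinge axis. With the lid shut it lies 168 mm from the hinge axis towards the jar's -x and 12 mm above the axis, 42 mm out from the disc's edge; the gap between bar and disc is open.
- cup: Stainless steel measuring cup, open top, 85 mm high, outer diameter 66 mm at the foot and 80 mm at the rim, wall 3 mm, floor 5 mm, holds the jujubes at the start. About 0.18 kg empty. Origin: centre of its underside, z up. A straight round handle, 16 mm thick, sticks out level along its -x, from the wall to 134 mm from the cup's axis, its axis 66 mm above the underside.
- cup_handle (a point): Place to grip the handle: on its axis, 90 mm from the cup's axis (cup's -x), 66 mm above the underside.
- cup_rim (a point): Centre of the cup's mouth, 85 mm above its underside.
- jujube0: Dried jujube (dark red-brown date), stiff, 30 mm long and 20 mm thick with round ends, about 12 g. Origin at its centre, long axis x. One of eight, all in the cup at the start.
- jujube1: Dried jujube (dark red-brown date), stiff, 30 mm long and 20 mm thick with round ends, about 12 g. Origin at its centre, long axis x. One of eight, all in the cup at the start.
- jujube2: Dried jujube (dark red-brown date), stiff, 30 mm long and 20 mm thick with round ends, about 12 g. Origin at its centre, long axis x. One of eight, all in the cup at the start.
- jujube3: Dried jujube (dark red-brown date), stiff, 30 mm long and 20 mm thick with round ends, about 12 g. Origin at its centre, long axis x. One of eight, all in the cup at the start.
- jujube4: Dried jujube (dark red-brown date), stiff, 30 mm long and 20 mm thick with round ends, about 12 g. Origin at its centre, long axis x. One of eight, all in the cup at the start.
- jujube5: Dried jujube (dark red-brown date), stiff, 30 mm long and 20 mm thick with round ends, about 12 g. Origin at its centre, long axis x. One of eight, all in the cup at the start.
- jujube6: Dried jujube (dark red-brown date), stiff, 30 mm long and 20 mm thick with round ends, about 12 g. Origin at its centre, long axis x. One of eight, all in the cup at the start.
- jujube7: Dried jujube (dark red-brown date), stiff, 30 mm long and 20 mm thick with round ends, about 12 g. Origin at its centre, long axis x. One of eight, all in the cup at the start.
- bottle: Bystander: green glass bottle, 66 mm diameter, 240 mm tall, loose. Origin: centre of its underside.
- mortar: Bystander: wooden mortar, 100 mm across at the top, 85 mm high, loose. Origin: centre of its underside.
- bowl: Bystander: stainless steel mixing bowl, 156 mm across, 60 mm high, loose. Origin: centre of its underside.
- scoop: Bystander: purple plastic scoop lying flat, 180 mm long, 62 mm wide, 36 mm high, loose, handle towards its -x. Origin: underside where handle and pan meet.
Mind the look-alikes: they are no part of the job. What is shaped like the cup but orange or red is not meant. Of the things that look like the jar, the larger one is meant.

How it is judged (in metres and radians):
On the way:
1. all eight jujubes are in the jar while the cup is still held up off the cart (horizontal distance between each of jujube0, jujube1, jujube2, jujube3, jujube4, jujube5, jujube6, jujube7 and jar_mouth below 0.057 m and height (world z) of jujube0 between 0.012 and 0.105 m and height (world z) of jujube1 between 0.012 and 0.105 m and height (world z) of jujube2 between 0.012 and 0.105 m and height (world z) of jujube3 between 0.012 and 0.105 m and height (world z) of jujube4 between 0.012 and 0.105 m and height (world z) of jujube5 between 0.012 and 0.105 m and height (world z) of jujube6 between 0.012 and 0.105 m and height (world z) of jujube7 between 0.012 and 0.105 m and height (world z) of cup above 0.03 m), for 0.1 s.
At the end, for the whole second after the job is handed in: All eight jujubes are inside the jar (centres within 57 mm of its axis, 12 to 105 mm above the cart), the lid is shut to within 0.08 rad, and the cup stands upright (within 0.1 rad) and still with its foot on the cart top (within 10 mm) (horizontal distance between each of jujube0, jujube1, jujube2, jujube3, jujube4, jujube5, jujube6, jujube7 and jar_mouth below 0.057 m and height (world z) of jujube0 between 0.012 and 0.105 m and height (world z) of jujube1 between 0.012 and 0.105 m and height (world z) of jujube2 between 0.012 and 0.105 m and height (world z) of jujube3 between 0.012 and 0.105 m and height (world z) of jujube4 between 0.012 and 0.105 m and height (world z) of jujube5 between 0.012 and 0.105 m and height (world z) of jujube6 between 0.012 and 0.105 m and height (world z) of jujube7 between 0.012 and 0.105 m and value of joint jar_lid below 0.08 rad and height (world z) of cup between -0.01 and 0.01 m and angle between cup's own z axis and vertical below 0.1 rad and linear speed of cup below 0.02 m/s); the robot touches nothing.
It fails at once if the bottle is shifted by more than 30 mm or tipped by more than 0.3 rad (distance of bottle from where it was at the start of the episode above 0.03 m or angle between bottle's own z axis and vertical above 0.3 rad).
It fails at once if the wooden mortar is shifted by more than 30 mm or tipped by more than 0.3 rad (distance of mortar from where it was at the start of the episode above 0.03 m or angle between mortar's own z axis and vertical above 0.3 rad).
It fails at once if the mixing bowl is shifted by more than 30 mm or tipped by more than 0.3 rad (distance of bowl from where it was at the start of the episode above 0.03 m or angle between bowl's own z axis and vertical above 0.3 rad).
It fails at once if the scoop is shifted by more than 30 mm or tipped by more than 0.3 rad (distance of scoop from where it was at the start of the episode above 0.03 m or angle between scoop's own z axis and vertical above 0.3 rad).
It also fails if it takes over 72 s, if anything falls off the work surface, if the arm or the gripper's body presses on something with over 40 N, if the wrist force passes 120 N, or if a joint passes its speed limit or range.

### The arm

A 6-joint arm with a two-finger parallel gripper is mounted at the origin on the work surface. World frame = base frame: x ahead of the robot, y to its left, z up, the work surface at z = 0. Lengths are in mm, angles in rad, forces in N, time in s.
With the tool pointing down it reaches from about 350 to 875 mm from the base axis. Payload 15.5 kg.
Tool frame: the origin (TCP) lies midway between the tips of the shut fingers; the grasp point (between the pads) lies 19 mm behind it; z points along the fingers, y is the line along which they close (so a half turn about z gives the same grasp; the last joint's range is limited). The gripper opens to 85 mm and grips with 20 to 120 N. Pads are 22 mm wide; open, the fingers measure 114 mm over their backs; the gripper's body (76 mm by 85 mm) begins 54 mm behind the grasp point. The pads swing forward as they close: fully open they stand 13 mm farther back than shut.
Start: joints at [-1.276, 0.494, 1.345, -0, 1.302, -0.096], TCP at [237.503, -578.116, 231.277] pointing down, gripper open.
Joint ranges: [-2.91, 2.91], [-0.82, 2.16], [0.22, 2.67], [-1.22, 4.37], [0.12, 2.79], [-3.08, 3.08]. Speed limits (rad/s): [1.89, 1.89, 2.57, 3.01, 3.01, 3.01].

### API

Orientations are given as [roll, pitch, yaw] about the fixed x, y, z axes, in that order (R = Rz(yaw) Ry(pitch) Rx(roll)).
In Python, from bench import * gives the robot as it stands. The module is installed in compiled form; this text tells all that it offers.
- The arm moves only by the tool arm_command, never from a script. Its argument "commands" is a list of rows, each a list of 2 entries, a list of its own where there are three numbers: the shift along the tool's x, y, z in cm, then the turn about the tool's z in rad. A call has 1 to 8 rows; each row is the pose to reach, as a shift and turn from the pose commanded when the call began, along the tool's axes at that moment; what a row does not reach only later rows make up. A row lasts 1/12 s, in which the tool goes at most 41.7 mm and 7.16 degrees, less where a joint would pass 70% of its speed; a pose out of reach is approached as far as the arm can. A call with a gripper value outside its range is refused whole. "fingers" is the finger opening in cm, from 0 to 8.54, set as the call begins (left out, the last holds). The fingers move at their own pace and stop on an object; "grip_force" is the grip in N (left out, the last holds). Time passes only in rows, so rows that repeat a pose let the fingers close. It gives the time, the measured TCP pose, the force, the opening and the grip force at its end, in the units of the state.
- sense(): the state, without advancing time (a new reading comes with each control period).
- camera(name): name is "scene" or "top" or "wrist"; returns a dict with "image" (384x512x3 uint8, blue, green, red), "mtx" (3x3 intrinsics, pixels), "dist_coeffs" ([k1, k2, p1, p2, k3] as OpenCV has them; the pictures are not rectified), "rvec" (rotation vector, rad) and "tvec" (3), from world to camera coordinates, as OpenCV has them; the wrist camera has in their place "mount" (4x4, takes a point from camera to tool coordinates, whose origin is the TCP and whose axes are the flange's). Camera axes: x right, y down, z forward; pixel columns grow to the right and rows downward; lengths in mm; the calibration is good to about 2 mm. A picture is of the moment at which its call begins: read the wrist's pose just before it. There is no depth.
- finish_job(): hands the job in; it is judged then, once.
Trained networks look in the newest picture that a camera, given by its name, has taken for a name from the list of things; names that differ only in an ending like _2 or _b are one class to them, and where a whole thing is asked for, a point or a joint stands for the part that bears it (a point fixed in the world has none). Each returns a list of dicts, best first, with "conf" (0 to 1); they miss things now and then, are a little off and sometimes report something else, mostly with a low value. They report only what shows in the picture. A call takes as long as a camera call. They do not tell look-alikes from the thing itself.
- boxes_of(query, camera): "extent" ([centre column, centre row, width, height] in pixels, round what is visible of it).
- outline_of(query, camera): "mask" (384x512 bool, what is visible of it) and "extent" ([centre column, centre row, width, height] in pixels, round what is visible of it).
- spot_point(query, camera): "location" ([column, row] in pixels: a listed point, or the origin of a listed thing).
The state is a dict: "time": time; "q": joint angles; "dq": joint speeds; "tau": joint torques, N m; "tcp_pos": TCP position; "orientation": TCP orientation; "force": force on the tool from outside, world axes, zero at the start; "torque": the same for the moment, N m; "gripper_width": opening from 0.0 (shut) to 1.0 (fully open); "grasp_force": force on a finger pad.
Only numpy, scipy, OpenCV 4.12 (cv2) and the standard library are available. Lean on these libraries where they do the work, as an engineer would, in place of code of your own. Each camera call takes 0.05 s, during which the arm holds its last target. There are 200 camera calls.

## Working session

There is one attempt and no reset: what is moved stays moved. The work goes in short steps, Python scripts to look and compute and a tool call to move; the robot and the scene stay as the last step left them, time stands still between calls to the robot, and variables do not carry over. Pictures are saved under pics/ and viewed, at most 10 in all, crops included, and the job is handed in when it is done.

Besides the shell and the picture viewer there is one more tool, called after "Request:" as name(argument=value, ...) on one line, values as JSON. arm_command: Moves the arm, as the interface text tells. Its arguments: {"type":"object","properties":{"commands":{"type":"array"},"fingers":{"type":"number"},"grip_force":{"type":"number"}},"required":["commands"]}

```bash
mkdir -p pics; cat > h.py <<'E'
from bench import *
import numpy as np, cv2
from scipy.spatial.transform import Rotation as Ro
def pose(s):
    T=np.eye(4);T[:3,:3]=Ro.from_euler('xyz',s['orientation']).as_matrix();T[:3,3]=s['tcp_pos'];return T
def ray(c,p,s=None):
    u=cv2.undistortPoints(np.array([[p]],float),c['mtx'],np.array(c['dist_coeffs'],float))[0,0]
    d=np.array([u[0],u[1],1.])
    if 'mount' in c:
        M=pose(s)@np.array(c['mount']);return M[:3,3],M[:3,:3]@d
    R=cv2.Rodrigues(np.array(c['rvec'],float))[0];t=np.array(c['tvec'],float).ravel()
    return -R.T@t,R.T@d
def atz(r,z): o,d=r;return o+d*(z-o[2])/d[2]
def tri(rs):
    A=np.zeros((3,3));b=np.zeros(3);Ps=[]
    for o,d in rs:
        d=d/np.linalg.norm(d);P=np.eye(3)-np.outer(d,d);A+=P;b+=P@o;Ps.append((P,o))
    x=np.linalg.solve(A,b);return x,[float(np.linalg.norm(P@(x-o))) for P,o in Ps]
E
python3 - <<'E'
from h import *
np.set_printoptions(precision=1,suppress=True)
s=sense();print(s['tcp_pos'],s['orientation'],s['gripper_width'],s['time'])
C={n:camera(n) for n in('top','scene')}
for n in C: cv2.imwrite(f'pics/{n}0.png',cv2.resize(C[n]['image'],(768,576)))
for q in['jar_mouth','lid_hinge','lid_bar','cup_handle','cup_rim','cup','jar','bottle','mortar','bowl','scoop']:
    for n in C:
        for r in spot_point(q,n)[:3]: print(q,n,np.round(r['conf'],2),np.array(r['location']))
E
```

```text
[ 237.4 -577.8  230.7] [-3.1 -0.   0.4] 0.99876999553365 0.0
jar_mouth top 0.62 [316.1 189. ]
jar_mouth top 0.61 [340.6 123. ]
jar_mouth top 0.5 [319.9 206.4]
jar_mouth scene 0.89 [191.  207.8]
jar_mouth scene 0.77 [177.7 277.8]
lid_hinge top 0.72 [315.4 170.6]
lid_hinge top 0.71 [336.7 107.7]
lid_hinge scene 0.74 [178.7 291.1]
lid_hinge scene 0.51 [249.6 194.9]
lid_bar top 0.73 [344.3 146.3]
lid_bar top 0.6 [318.4 202.3]
lid_bar scene 0.77 [181.9 159.2]
lid_bar scene 0.62 [166.7 250.8]
cup_handle top 0.9 [184.6 231.6]
cup_handle top 0.66 [120.5 295.8]
cup_handle top 0.63 [192.7 150.4]
cup_handle scene 0.97 [292.7 169.8]
cup_handle scene 0.93 [318.8 223.9]
cup_handle scene 0.65 [319.8 132.5]
cup_rim top 0.97 [178.1 204. ]
cup_rim top 0.65 [163.7 138.6]
cup_rim scene 0.95 [304.8 181.6]
cup_rim scene 0.94 [348.  221.9]
cup_rim scene 0.8 [345. 138.]
cup top 0.84 [101.7 265.4]
cup top 0.83 [170.4 143.2]
cup top 0.75 [186.2 206.6]
cup scene 0.78 [339.7 150.4]
cup scene 0.69 [302.5 198.2]
cup scene 0.57 [343.9 240.8]
jar top 0.79 [335.  132.2]
jar top 0.6 [309.2 196.9]
jar scene 0.94 [180.9 291.5]
jar scene 0.79 [191.  228.3]
bottle top 0.86 [242.1 230.1]
bottle top 0.65 [311.3 198.8]
mortar top 0.96 [257.5 147.1]
mortar top 0.52 [315.2 174.4]
mortar scene 0.65 [256.9 258.8]
bowl top 0.74 [103.9 206.9]
scoop top 0.69 [399.7 190.4]
scoop scene 0.64 [105.2 254.9]
```

View pics/top0.png

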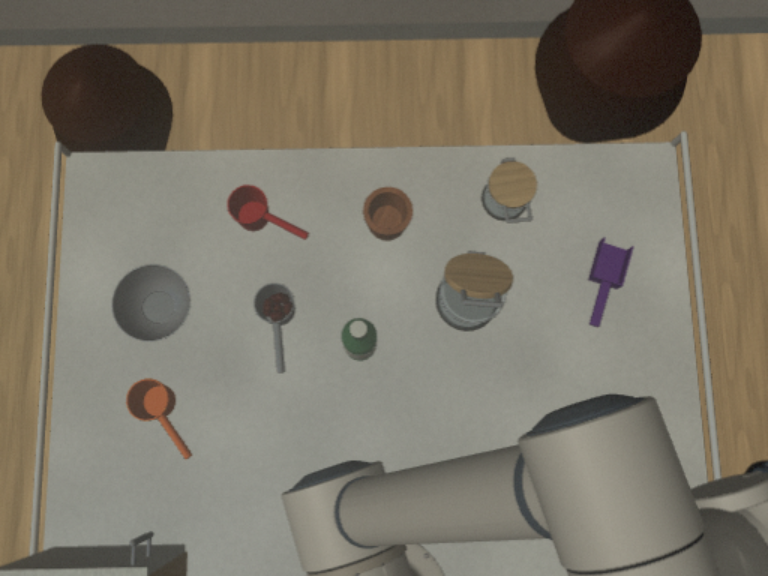

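View pics/scene0.png

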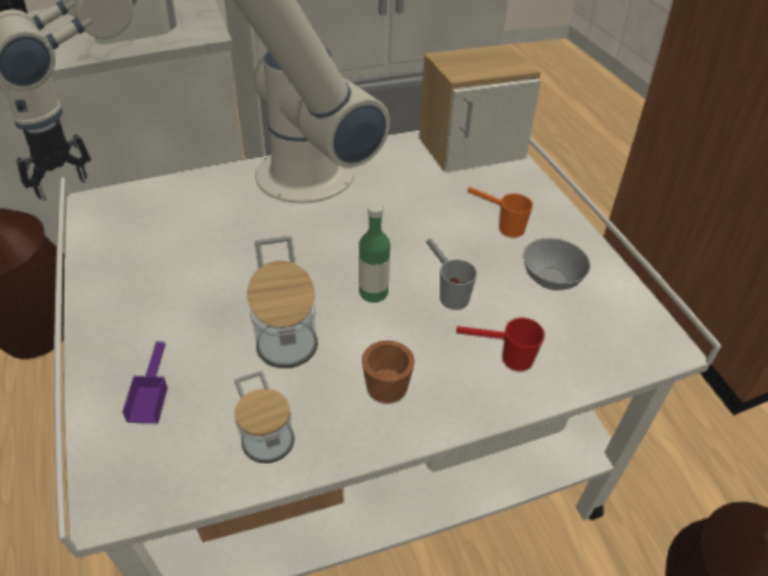

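```bash
python3 - <<'E'
from h import *
np.set_printoptions(precision=1,suppress=True)
t=camera('top');c=camera('scene')
for n,a,b in[('rim',(178.1,204),(304.8,181.6)),('handle',(184.6,231.6),(292.7,169.8)),('mouth',(316.1,189),(191,207.8)),('jar',(309.2,196.9),(191,228.3)),('bar',(318.4,202.3),(181.9,159.2)),('cup',(186.2,206.6),(302.5,198.2))]:
    print(n,*tri([ray(t,a),ray(c,b)]))
print('hinge',atz(ray(t,(315.4,170.6)),120),'bottle',atz(ray(t,(242.1,230.1)),0),'mortar',atz(ray(t,(257.5,147.1)),0),'bowl',atz(ray(t,(103.9,206.9)),0),'scoop',atz(ray(t,(399.7,190.4)),0))
print('jar0',atz(ray(t,(309.2,196.9)),0),atz(ray(c,(191,228.3)),0),'mouth110',atz(ray(t,(316.1,189)),110),atz(ray(c,(191,207.8)),110))
print('handle66',atz(ray(t,(184.6,231.6)),66),atz(ray(c,(292.7,169.8)),66),'rim85',atz(ray(t,(183,202)),85),atz(ray(c,(304.8,181.6)),85))
for z in (66,):print('handle end',atz(ray(t,(187.5,246.5)),z),'root',atz(ray(t,(185.5,213.5)),z))
for q in('jar','cup','jar_lid'):
  for n in('top','scene'):
    for r in outline_of(q,n)[:3]:
        ys,xs=np.nonzero(r['mask']);print(q,n,r['conf'],np.array(r['extent']))
R=pose(sense())[:3,:3];print(R)
E
```

```text
rim [568.8 204.5  70.5] [5.179991140720134, 5.1799911407200785]
handle [490.1 191.1  58.4] [0.45437330039847945, 0.45437330039854235]
mouth [ 601.6 -187.8  107.8] [4.496625733864505, 4.496625733864538]
jar [ 595.  -187.     8.8] [2.7304872204402395, 2.730487220440196]
bar [ 538.9 -180.5  240.3] [3.1887376833786716, 3.1887376833786436]
cup [574.1 194.8   1.2] [0.9291022141244955, 0.92910221412437]
hinge [ 652.  -190.8  120. ] bottle [498.1  23.4   0. ] mortar [759.2 -29.5   0. ] bowl [577.8 447.1   0. ] scoop [ 612.3 -465.7    0. ]
jar0 [ 597.1 -185.5    0. ] [ 586.5 -188.5    0. ] mouth110 [ 600.2 -191.9  110. ] [ 605.3 -183.8  110. ]
handle66 [489.4 190.6  66. ] [497.8 186.6  66. ] rim85 [573.8 193.2  85. ] [581.7 191.4  85. ]
handle end [445.9 182.   66. ] root [542.7 188.1  66. ]
jar top 0.92 [340.2 129.2  37.9  44.9]
jar top 0.69 [314.4 194.6  54.9  53.4]
jar scene 0.74 [188.3 202.9  44.8  90.9]
jar scene 0.7 [178.1 280.3  39.9  56.2]
cup top 0.84 [181.7 216.3  25.6  54. ]
cup top 0.84 [179.3 140.7  54.5  37.2]
cup top 0.77 [105.  278.4  44.9  53.7]
cup scene 0.91 [332.6 229.9  59.4  34.9]
cup scene 0.68 [334.7 139.8  44.6  32.4]
cup scene 0.65 [188.  189.2  44.   70.5]
jar_lid top 0.68 [320.5 186.1  47.   39.6]
jar_lid top 0.55 [341.  129.1  32.7  42.2]
jar_lid scene 0.78 [174.8 274.6  39.1  41.3]
jar_lid scene 0.75 [185.7 190.2  48.4  65.5]
[[ 0.9  0.4 -0. ]
 [ 0.4 -0.9  0. ]
 [-0.  -0.  -1. ]]
```

```bash
cat >> h.py <<'E'
def to(p,yaw,s=None):
    s=s or sense();T=pose(s);d=T[:3,:3].T@(np.array(p,float)-T[:3,3])/10
    y=np.arctan2(T[1,0],T[0,0]);a=-(yaw-y);a=(a+np.pi)%(2*np.pi)-np.pi
    print('shift cm',np.round(d,2),'turn',round(a,3))
def st():
    s=sense();print('t',round(s['time'],2),'tcp',np.round(s['tcp_pos'],1),'rpy',np.round(s['orientation'],3),'F',np.round(s['force'],1),'w',round(s['gripper_width'],3),'g',round(s['grasp_force'],1),'q',np.round(s['q'],2));return s
E
python3 - <<'E'
from h import *
s=st();to([480,-188,232],0,s);print(camera('wrist')['mount'])
E
```

```text
t 1.6 tcp [ 237.5 -578.1  231.3] rpy [-3.142  0.     0.39 ] F [-0.2  0.1  0.8] w 1.003 g 0.0 q [-1.28  0.49  1.35 -0.    1.3  -0.1 ]
shift cm [ 37.26 -26.87  -0.07] turn 0.39
[[ 2.03940402e-04 -9.49993303e-01 -3.12270209e-01  8.12154939e+01]
 [ 9.99999974e-01  1.61319732e-04  1.62320102e-04 -4.21232216e-01]
 [-1.03827663e-04 -3.12270234e-01  9.49993311e-01 -1.43367112e+02]
 [ 0.00000000e+00  0.00000000e+00  0.00000000e+00  1.00000000e+00]]
```

Request:
arm_command(commands=[[[37.3,-26.9,0],-2.75],[[37.3,-26.9,0],-2.75],[[37.3,-26.9,0],-2.75],[[37.3,-26.9,0],-2.75],[[37.3,-26.9,0],-2.75],[[37.3,-26.9,0],-2.75],[[37.3,-26.9,0],-2.75],[[37.3,-26.9,0],-2.75]], fingers=0)

```text
time: 2.32
tcp_pos: [414.2, -293.2, 231.5]
orientation: [3.141, 0.0, 1.396]
force: [2.4, -0.7, 0.2]
gripper_width: 0.001
grasp_force: 0.0
```

```bash
python3 - <<'E'
from h import *
s=st();to([480,-188,232],np.pi,s)
E
```

```text
t 2.32 tcp [ 414.2 -293.2  231.5] rpy [3.141 0.    1.396] F [ 2.4 -0.7  0.2] w 0.001 g 0.0 q [-0.73  0.33  1.63  0.    1.18 -0.56]
shift cm [11.51  4.65 -0.05] turn -1.746
```

Request:
arm_command(commands=[[[11.5,4.6,0],-1.75],[[11.5,4.6,0],-1.75],[[11.5,4.6,0],-1.75],[[11.5,4.6,0],-1.75],[[11.5,4.6,0],-1.75],[[11.5,4.6,0],-1.75],[[11.5,4.6,0],-1.75],[[11.5,4.6,0],-1.75]])

```text
time: 2.98
tcp_pos: [479.5, -190.0, 231.3]
orientation: [3.142, 0.0, 2.396]
force: [0.5, -0.1, -0.9]
gripper_width: 0.001
grasp_force: 0.0
```

Request:
arm_command(commands=[[[0,0,0],-0.125],[[0,0,0],-0.25],[[0,0,0],-0.375],[[0,0,0],-0.5],[[0,0,0],-0.625],[[0,0,0],-0.75],[[0,0,0],-0.75]])

```text
time: 3.57
tcp_pos: [479.5, -190.2, 231.4]
orientation: [-3.142, 0.0, -3.136]
force: [-0.1, 0.3, 0.6]
gripper_width: 0.0
grasp_force: 0.0
```

```bash
python3 - <<'E'
from h import *
np.set_printoptions(precision=1,suppress=True)
s=st();c=camera('wrist');cv2.imwrite('pics/w1.png',c['image'])
for q in['jar_mouth','lid_hinge','lid_bar','jar_lid','jar']:
    for r in spot_point(q,'wrist')[:2]: print(q,np.round(r['conf'],2),np.array(r['location']),[atz(ray(c,r['location'],s),z) for z in (0,110,120,240)])
E
```

```text
t 3.57 tcp [ 479.5 -190.2  231.4] rpy [-3.1  0.  -3.1] F [-0.1  0.3  0.6] w 0.0 g 0.0 q [-0.5  0.3  1.6  0.   1.2 -2.1]
lid_bar 0.44 [263.2 337.4] [array([ 802.3, -173.3,    0. ]), array([ 684.1, -178.2,  110. ]), array([ 673.4, -178.6,  120. ]), array([ 544.5, -183.9,  240. ])]Traceback (most recent call last):
  File "<stdin>", line 5, in <module>
ValueError: it knows: bottle, bowl, cup, cup_handle, cup_rim, jar, jar_mouth, jujube, lid_bar, lid_hinge, mortar, scoop
```

View pics/w1.png

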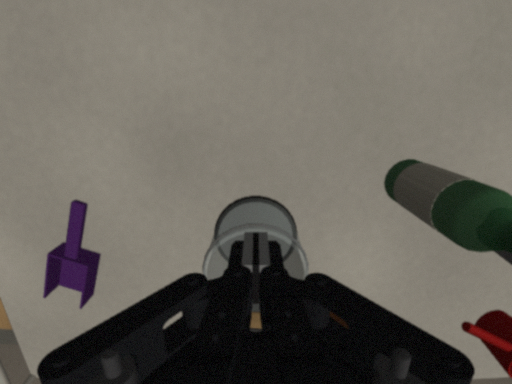

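Request:
arm_command(commands=[[[-1.5,0,1.3],0],[[-4.0,0,1.2],0],[[-6.5,-0.1,0.3],0],[[-9.0,-0.2,-0.7],0],[[-11.5,-0.3,-1.5],0],[[-14.0,-0.5,-2.2],0],[[-16.5,-0.6,-2.6],0],[[-19.0,-0.6,-2.8],0]])

```text
time: 4.43
tcp_pos: [670.5, -196.7, 259.8]
orientation: [-3.141, 0.0, 3.136]
force: [-1.5, -0.8, -0.9]
gripper_width: -0.0
grasp_force: 0.6
```

```bash
python3 - <<'E'
from h import *
np.set_printoptions(precision=1,suppress=True)
s=st();C={n:camera(n) for n in('top','scene')}
im=np.hstack([cv2.resize(C['top']['image'][90:270,230:430],None,fx=2,fy=2),cv2.resize(C['scene']['image'][90:270,100:300],None,fx=2,fy=2)])
cv2.imwrite('pics/l1.png',im)
for q in['jar_mouth','lid_hinge','lid_bar','jar']:
  for n in C:
    for r in spot_point(q,n)[:3]: print(q,n,np.round(r['conf'],2),np.array(r['location']),atz(ray(C[n],r['location']),{'jar_mouth':110,'lid_hinge':120,'lid_bar':285,'jar':0}[q]))
E
```

```text
t 4.43 tcp [ 670.5 -196.7  259.8] rpy [-3.1  0.   3.1] F [-1.5 -0.8 -0.9] w -0.0 g 0.6 q [-0.4  0.6  1.1 -0.   1.5 -1.9]
jar_mouth top 0.64 [243.  231.5] [481.7  20.1 110. ]
jar_mouth scene 0.82 [178.2 279.8] [ 838.9 -273.7  110. ]
jar_mouth scene 0.55 [192.4 207.2] [ 604.2 -179.4  110. ]
lid_hinge top 0.8 [314.6 170.6] [ 652.1 -188.5  120. ]
lid_hinge scene 0.82 [179.5 289. ] [ 873.3 -277.1  120. ]
lid_hinge scene 0.71 [289.1 169.4] [547.6 148.2 120. ]
lid_hinge scene 0.63 [301.  198.9] [680.1 130.9 120. ]
lid_bar top 0.64 [327.  143.9] [ 682.9 -199.4  285. ]
lid_bar top 0.62 [104.7 203.5] [539.2 363.5 285. ]
lid_bar scene 0.93 [166.  254.4] [ 889.1 -292.7  285. ]
lid_bar scene 0.76 [186.8 184.9] [ 692. -201.  285.]
jar scene 0.92 [192.9 231.3] [ 600.3 -185.8    0. ]
jar scene 0.29 [302.7 180.9] [495.3 231.7   0. ]
```

View pics/l1.png

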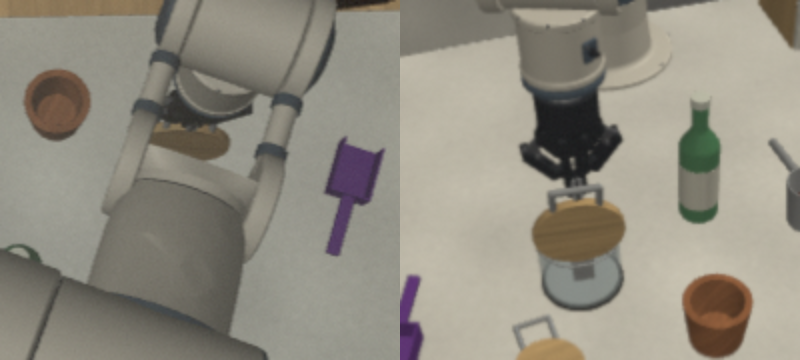

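Request:
arm_command(commands=[[[-0.6,0,0],0],[[-1.2,0,0],0],[[-1.8,0,0],0],[[-1.8,0,0],0]])

```text
time: 5.27
tcp_pos: [688.6, -196.5, 259.0]
orientation: [3.142, 0.0, 3.14]
force: [1.0, -0.2, 0.1]
gripper_width: 0.003
grasp_force: 0.0
```

Request:
arm_command(commands=[[[3.5,1,0],0],[[15.8,38.6,0],0],[[15.8,38.6,0],0],[[15.8,38.6,0],0],[[15.8,38.6,0],0],[[15.8,38.6,0],0],[[15.8,38.6,0],0],[[15.8,38.6,0],0]])

```text
time: 5.93
tcp_pos: [561.6, 92.6, 259.5]
orientation: [3.141, 0.001, 3.14]
force: [1.2, 0.6, 0.1]
gripper_width: -0.001
grasp_force: 0.0
```

Request:
arm_command(commands=[[[1.6,9.5,0],0],[[1.6,9.5,0],0],[[1.6,9.5,0],0],[[1.6,9.5,0],0]])

```text
time: 6.27
tcp_pos: [545.8, 189.3, 259.4]
orientation: [3.141, 0.0, -3.14]
force: [-0.8, -0.6, 0.1]
gripper_width: 0.0
grasp_force: 0.0
```

```bash
cat > look.py <<'E'
from h import *
import sys
np.set_printoptions(precision=1,suppress=True)
s=st();c=camera('wrist');cv2.imwrite(sys.argv[1],c['image'])
for q in['cup_rim','cup_handle','cup']:
    for r in spot_point(q,'wrist')[:2]: print(q,np.round(r['conf'],2),np.array(r['location']),atz(ray(c,r['location'],s),{'cup_rim':85,'cup_handle':66,'cup':0}[q]))
E
python3 look.py pics/w2.png
```

```text
t 6.27 tcp [545.8 189.3 259.4] rpy [ 3.1  0.  -3.1] F [-0.8 -0.6  0.1] w 0.0 g 0.0 q [ 0.2  0.4  1.4  0.   1.3 -1.3]
cup_rim 0.93 [261.4 197.9] [577.7 198.   85. ]
cup_rim 0.74 [476.3  37.6] [391.4 431.9  85. ]
cup_handle 0.56 [254.7 123.9] [487.8 189.3  66. ]
cup_handle 0.4 [260.3 196.1] [581.8 197.   66. ]
cup 0.81 [433.9  55.4] [396.1 439.6   0. ]
cup 0.79 [259.2 180.7] [578.9 196.4   0. ]
```

View pics/w2.png

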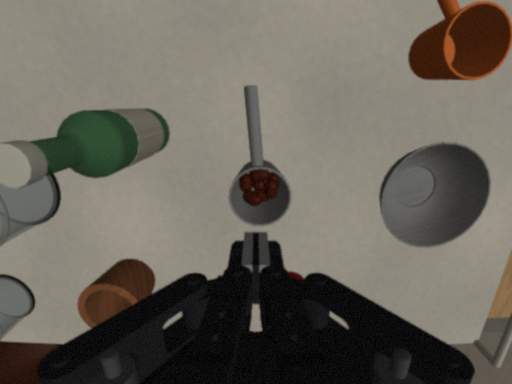

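```bash
python3 - <<'E'
from h import *
np.set_printoptions(precision=2,suppress=True)
s=sense();c=camera('wrist')
e=atz(ray(c,(251.3,87),s),66);m=atz(ray(c,(254.5,125),s),66);r=atz(ray(c,(257.5,160),s),66);k=atz(ray(c,(261.2,193),s),85)
print(e,m,r,k);d=k-e;print(np.hypot(*d[:2]),a:=np.arctan2(d[1],d[0]));d=r-e;print(a2:=np.arctan2(d[1],d[0]))
u=np.array([np.cos(a),np.sin(a)]);g=e[:2]+u*36;print('grip',g)
to([g[0],g[1],45],np.pi+a,s)
E
```

```text
[446.09 181.12  66.  ] [490.1  184.77  66.  ] [533.81 188.47  66.  ] [572.08 192.98  85.  ]
126.54265955379525 0.09384885848040879
0.08350752969325559
grip [481.93 184.5 ]
shift cm [ 6.49 -0.06 21.43] turn -0.096
```

Request:
arm_command(commands=[[[6.2,0,4],-0.09],[[6.2,0,8],-0.09],[[6.2,0,12],-0.09],[[6.2,0,15],-0.09],[[6.2,0,15],-0.09]], fingers=5, grip_force=60)

```text
time: 6.93
tcp_pos: [481.2, 184.2, 104.6]
orientation: [-3.14, -0.008, -3.055]
force: [-2.0, -0.0, -0.9]
gripper_width: 0.583
grasp_force: 0.0
```

```bash
python3 - <<'E'
from h import *
np.set_printoptions(precision=2,suppress=True)
s=st();c=camera('wrist');cv2.imwrite('pics/w3.png',c['image'])
for q in['cup_rim','cup_handle','cup']:
    for r in spot_point(q,'wrist')[:1]: print(q,np.round(r['conf'],2),np.array(r['location']),atz(ray(c,r['location'],s),{'cup_rim':85,'cup_handle':66,'cup':0}[q]))
to([484.4,185,48],np.pi+.09,s)
E
```

```text
t 6.93 tcp [481.2 184.2 104.6] rpy [-3.14 -0.01 -3.06] F [-2.  -0.  -0.9] w 0.583 g 0.0 q [ 0.25  0.51  1.75 -0.    0.89 -1.41]
cup_rim 0.8 [261.2 342.2] [579.89 198.2   85.  ]
cup_handle 0.62 [259.4 224.2] [485.68 188.32  66.  ]
cup 0.7 [257.5 277.6] [579.63 195.74   0.  ]
shift cm [-0.37  0.06  5.65] turn -0.003
```

View pics/w3.png

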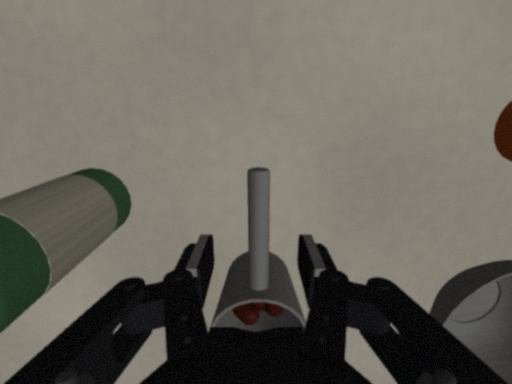

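Request:
arm_command(commands=[[[-0.2,0.1,3],0],[[-0.2,0.1,5.6],0],[[-0.2,0.1,5.6],0]])

```text
time: 7.38
tcp_pos: [486.5, 186.9, 52.2]
orientation: [-3.141, -0.001, -3.054]
force: [-1.6, -1.6, -0.9]
gripper_width: 0.585
grasp_force: 0.0
```

Request:
arm_command(commands=[[[0,0,0],0],[[0,0,0],0],[[0,0,0],0],[[0,0,0],0],[[0,0,0],0],[[0,0,0],0]], fingers=0, grip_force=120)

```text
time: 7.88
tcp_pos: [486.9, 187.4, 55.0]
orientation: [3.141, 0.002, -3.053]
force: [-3.0, -0.9, 7.6]
gripper_width: 0.139
grasp_force: 117.5
```

Request:
arm_command(commands=[[[0,0,-0.6],0],[[0,0,-1.2],0],[[0,0,-2],0],[[0,0,-3],0],[[0,0,-3],0]])

```text
time: 8.3
tcp_pos: [487.4, 187.5, 85.5]
orientation: [3.141, 0.003, -3.053]
force: [0.3, 1.0, -2.7]
gripper_width: 0.14
grasp_force: 117.6
```

```bash
python3 - <<'E'
from h import *
np.set_printoptions(precision=2,suppress=True)
s=st();c=camera('wrist');d=camera('scene')
im=np.hstack([cv2.resize(c['image'][180:,120:400],(560,408)),cv2.resize(d['image'][120:256,240:320],(240,408))])
cv2.imwrite('pics/w4.png',im)
E
```

```text
t 8.3 tcp [487.4 187.5  85.5] rpy [ 3.14  0.   -3.05] F [ 0.3  1.  -2.7] w 0.14 g 117.6 q [ 0.25  0.55  1.76 -0.    0.83 -1.41]
```

View pics/w4.png

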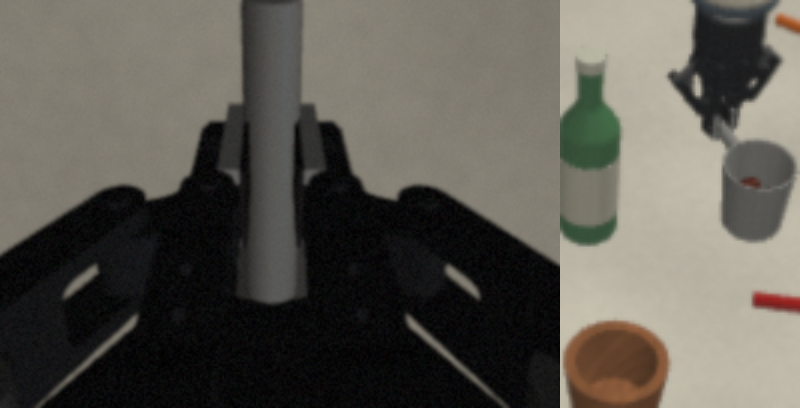

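Request:
arm_command(commands=[[[0,0,-2],0],[[0,0,-5],0],[[0,0,-8.5],0],[[0,0,-12],0],[[0,0,-15.5],0],[[0,0,-19],0],[[0,0,-21.5],0],[[0,0,-22.5],0]])

```text
time: 9.07
tcp_pos: [487.3, 187.4, 311.7]
orientation: [3.141, 0.005, -3.053]
force: [0.9, -0.3, -2.8]
gripper_width: 0.136
grasp_force: 117.7
```

Request:
arm_command(commands=[[[0.0,-1,0],0.0],[[0.1,-3,0],0.01],[[0.2,-6,0],0.02],[[0.2,-9,0],0.03],[[0.3,-12,0],0.04],[[0.4,-15,0],0.05],[[0.4,-18,0],0.06],[[0.4,-21,0],0.06]])

```text
time: 9.73
tcp_pos: [499.7, -24.2, 306.1]
orientation: [3.141, -0.003, -3.114]
force: [0.6, 0.5, -3.3]
gripper_width: 0.134
grasp_force: 118.0
```

Request:
arm_command(commands=[[[0.1,-3,0],0.01],[[0.2,-6,0],0.02],[[0.2,-9,0],0.03],[[0.3,-12,0],0.03],[[0.3,-14.5,0],0.03],[[0.3,-16,0],0.03],[[0.3,-16.4,0],0.03]])

```text
time: 10.32
tcp_pos: [501.4, -188.9, 305.8]
orientation: [3.141, -0.003, 3.137]
force: [-0.6, 0.0, -3.2]
gripper_width: 0.136
grasp_force: 118.0
```

```bash
python3 - <<'E'
from h import *
np.set_printoptions(precision=1,suppress=True)
s=st();to([512,-187,251],np.pi,s)
C={n:camera(n) for n in('wrist','scene')}
for q in['cup','cup_rim','cup_handle','jujube','jar_mouth','jar','lid_bar']:
  for n in C:
    for r in spot_point(q,n)[:3]: print(q,n,np.round(r['conf'],2),np.array(r['location']),atz(ray(C[n],r['location'],s),{'jar_mouth':110,'cup_rim':335,'cup_handle':321,'cup':255,'jar':0,'jujube':280,'lid_bar':285}[q]))
E
```

```text
t 10.32 tcp [ 501.4 -188.9  305.8] rpy [ 3.1 -0.   3.1] F [-0.6  0.  -3.2] w 0.136 g 118.0 q [-0.5  0.3  1.4 -0.   1.4 -2. ]
shift cm [-1.1  0.2  5.5] turn -0.004
cup wrist 0.66 [254.9 297.6] [ 583.5 -188.8  255. ]
cup wrist 0.58 [462.6 292.6] [581.8  -0.1 255. ]
cup scene 0.89 [342.4 238.5] [947.9 104.1 255. ]
cup scene 0.75 [342.6 150.6] [657.7 257.1 255. ]
cup scene 0.74 [184.4 171.5] [ 607.4 -190.7  255. ]
cup_rim wrist 0.76 [500.5 314.8] [532.3 -50.4 335. ]
cup_rim wrist 0.74 [381.5 157. ] [ 443.3 -132.7  335. ]
cup_rim scene 0.95 [343.1 139.1] [699.7 222.  335. ]
cup_rim scene 0.92 [182.6 143. ] [ 587.8 -183.9  335. ]
cup_rim scene 0.78 [350.2 220.8] [963.9  99.8 335. ]
cup_handle wrist 0.95 [455.4 293.8] [528.4 -68.2 321. ]
cup_handle wrist 0.84 [254.8 251.6] [ 498.  -188.5  321. ]
cup_handle scene 0.85 [175.6 134.1] [ 525.5 -190.9  321. ]
cup_handle scene 0.83 [320.4 131.7] [635.3 188.  321. ]
cup_handle scene 0.68 [320.8 221.3] [933.9  45.2 321. ]
jujube scene 0.59 [187.  189.8] [ 704.1 -203.7  280. ]
jujube scene 0.2 [189.2 228.2] [ 827.8 -227.4  280. ]
jar_mouth scene 0.61 [189.  205.8] [ 595.6 -187.5  110. ]
jar_mouth scene 0.58 [177.5 277.4] [ 831.2 -273.8  110. ]
jar scene 0.81 [191.7 229.7] [ 592.8 -187.8    0. ]
jar scene 0.67 [177.6 295.2] [ 811.4 -281.3    0. ]
lid_bar scene 0.93 [168.3 251.3] [ 882.4 -286.3  285. ]
lid_bar scene 0.63 [185.5 190.2] [ 709.5 -208.3  285. ]
```

Request:
arm_command(commands=[[[-0.3,0,1],0],[[-0.7,0.1,3],0],[[-1.0,0.2,4.7],0],[[-1.0,0.2,5.4],0],[[-1.0,0.2,5.4],0]])

```text
time: 11.53
tcp_pos: [511.7, -183.9, 252.2]
orientation: [3.14, -0.003, 3.14]
force: [0.2, 0.4, -3.2]
gripper_width: 0.137
grasp_force: 118.0
```

```bash
cat > tq.py <<'E'
from h import *
s=st();print('torque',np.round(s['torque'],3))
E
python3 tq.py
```

```text
t 11.53 tcp [ 511.7 -183.9  252.2] rpy [ 3.14e+00 -3.00e-03  3.14e+00] F [ 0.2  0.4 -3.2] w 0.137 g 118.0 q [-0.45  0.36  1.52  0.    1.27 -2.02]
torque [ 0.052  0.258 -0.009]
```

Request:
arm_command(commands=[[[0,0,0],0],[[0,0,0],0]], grip_force=60)

```text
time: 11.7
tcp_pos: [512.8, -184.6, 255.1]
orientation: [-3.141, 0.001, 3.14]
force: [0.4, 0.1, -2.3]
gripper_width: 0.138
grasp_force: 118.0
```

```bash
python3 tq.py
```

```text
t 11.7 tcp [ 512.8 -184.6  255.1] rpy [-3.141e+00  1.000e-03  3.140e+00] F [ 0.4  0.1 -2.3] w 0.138 g 118.0 q [-0.46  0.36  1.51 -0.    1.27 -2.02]
torque [ 0.025  0.217 -0.023]
```

Request:
arm_command(commands=[[[0,0,0],0],[[0,0,0],0]], grip_force=40)

```text
time: 11.87
tcp_pos: [512.7, -184.6, 255.1]
orientation: [-3.141, 0.001, 3.14]
force: [1.0, -0.6, -2.4]
gripper_width: 0.14
grasp_force: 118.0
```

```bash
python3 tq.py
```

```text
t 11.87 tcp [ 512.7 -184.6  255.1] rpy [-3.141e+00  1.000e-03  3.140e+00] F [ 1.  -0.6 -2.4] w 0.14 g 118.0 q [-0.46  0.36  1.51  0.    1.27 -2.02]
torque [-0.006  0.26   0.036]
```

Request:
arm_command(commands=[[[0,0,0],0],[[0,0,0],0]], grip_force=30)

```text
time: 12.03
tcp_pos: [512.6, -184.5, 254.6]
orientation: [-3.141, 0.001, 3.14]
force: [0.1, -0.0, -2.1]
gripper_width: 0.144
grasp_force: 118.0
```

```bash
python3 tq.py
```

```text
t 12.03 tcp [ 512.6 -184.5  254.6] rpy [-3.141e+00  1.000e-03  3.140e+00] F [ 0.1 -0.  -2.1] w 0.144 g 118.0 q [-0.46  0.36  1.51 -0.    1.27 -2.02]
torque [-0.035  0.297  0.016]
```

Request:
arm_command(commands=[[[0,0,0],0],[[0,0,0],0],[[0,0,0],0]], fingers=0, grip_force=50)

```text
time: 12.28
tcp_pos: [512.5, -184.4, 254.3]
orientation: [3.142, 0.0, 3.14]
force: [0.3, 0.1, -2.2]
gripper_width: 0.139
grasp_force: 118.0
```

```bash
python3 tq.py
```

```text
t 12.28 tcp [ 512.5 -184.4  254.3] rpy [3.142 0.    3.14 ] F [ 0.3  0.1 -2.2] w 0.139 g 118.0 q [-0.46  0.36  1.51  0.    1.27 -2.02]
torque [0.013 0.186 0.008]
```

Request:
arm_command(commands=[[[0,0,0],0],[[0,0,0],0]], fingers=1.1, grip_force=20)

```text
time: 12.45
tcp_pos: [512.5, -184.4, 254.2]
orientation: [3.142, -0.0, 3.14]
force: [-0.2, -0.2, -2.6]
gripper_width: 0.136
grasp_force: 118.1
```

Request:
arm_command(commands=[[[0,0,0],0],[[0,0,0],0]], fingers=1.2)

```text
time: 12.62
tcp_pos: [512.5, -184.3, 254.3]
orientation: [3.142, -0.0, 3.14]
force: [0.3, 0.1, -2.9]
gripper_width: 0.147
grasp_force: 99.2
```

Request:
arm_command(commands=[[[0,0,0],0],[[0,0,0],0]], fingers=1.25)

```text
time: 12.78
tcp_pos: [512.5, -184.4, 254.3]
orientation: [-3.142, 0.0, 3.14]
force: [0.3, -0.7, -2.1]
gripper_width: 0.155
grasp_force: 85.1
```

Request:
arm_command(commands=[[[0,0,0],0],[[0,0,0],0]], fingers=1.35)

```text
time: 12.95
tcp_pos: [512.5, -184.4, 254.3]
orientation: [3.142, -0.0, 3.14]
force: [0.1, -0.1, -2.4]
gripper_width: 0.16
grasp_force: 57.9
```

```bash
python3 tq.py
```

```text
t 12.95 tcp [ 512.5 -184.4  254.3] rpy [ 3.142 -0.     3.14 ] F [ 0.1 -0.1 -2.4] w 0.16 g 57.9 q [-0.46  0.36  1.51  0.    1.27 -2.02]
torque [-0.004  0.233  0.027]
```

Request:
arm_command(commands=[[[0,0,0],0],[[0,0,0],0]], fingers=1.4)

```text
time: 13.12
tcp_pos: [512.5, -184.4, 254.3]
orientation: [-3.142, -0.0, 3.14]
force: [0.3, 0.1, -3.2]
gripper_width: 0.166
grasp_force: 44.7
```

```bash
python3 tq.py
```

```text
t 13.12 tcp [ 512.5 -184.4  254.3] rpy [-3.142 -0.     3.14 ] F [ 0.3  0.1 -3.2] w 0.166 g 44.7 q [-0.46  0.36  1.51 -0.    1.27 -2.02]
torque [-0.009  0.236  0.044]
```

Request:
arm_command(commands=[[[0,0,0],0],[[0,0,0],0]], fingers=1.45)

```text
time: 13.28
tcp_pos: [512.5, -184.4, 254.3]
orientation: [-3.142, -0.0, 3.14]
force: [0.1, -0.1, -2.3]
gripper_width: 0.174
grasp_force: 31.9
```

Request:
arm_command(commands=[[[0,0,0],0],[[0,0,0],0]], fingers=1.48)

```text
time: 13.45
tcp_pos: [512.5, -184.4, 254.3]
orientation: [-3.142, 0.0, 3.14]
force: [-0.6, -0.6, -3.2]
gripper_width: 0.174
grasp_force: 24.5
```

```bash
python3 tq.py
```

```text
t 13.45 tcp [ 512.5 -184.4  254.3] rpy [-3.142  0.     3.14 ] F [-0.6 -0.6 -3.2] w 0.174 g 24.5 q [-0.46  0.36  1.51  0.    1.27 -2.02]
torque [0.036 0.283 0.04 ]
```

Request:
arm_command(commands=[[[0,0,0],0],[[0,0,0],0]], fingers=1.51)

```text
time: 13.62
tcp_pos: [512.5, -184.4, 254.3]
orientation: [-3.142, 0.0, 3.14]
force: [0.5, 1.4, -3.2]
gripper_width: 0.183
grasp_force: 17.7
```

```bash
cat > tilt.py <<'E'
from h import *
import sys
np.set_printoptions(precision=1,suppress=True)
s=st();print('torque',np.round(s['torque'],3))
c=camera('scene');P=s['tcp_pos']
for q,r,z in(('cup_rim',92,19),('cup',92,-66),('cup_handle',2,0)):
    for d in spot_point(q,'scene')[:4]:
        l=np.array(d['location'])
        if l[0]>225:continue
        o,v=ray(c,l);k=(P[1]-o[1])/v[1];print(q,round(d['conf'],2),l,'rel P',(o+v*k-P)[[0,2]]-[0,11])
E
python3 tilt.py
```

```text
t 13.62 tcp [ 512.5 -184.4  254.3] rpy [-3.1  0.   3.1] F [ 0.5  1.4 -3.2] w 0.183 g 17.7 q [-0.5  0.4  1.5  0.   1.3 -2. ]
torque [-0.   0.1 -0.1]
cup_rim 0.86 [185.3 172.9] rel P [ 65.7 -41.9]
cup_rim 0.65 [186.8 181. ] rel P [ 76.2 -63.3]
cup 0.76 [184.6 184.9] rel P [  23.4 -125.9]
cup_handle 0.81 [177.3 148.1] rel P [-36.2 -31.6]
```

Request:
arm_command(commands=[[[0,0,0],0],[[0,0,0],0],[[0,0,0],0]])

```text
time: 14.07
tcp_pos: [512.5, -184.4, 254.3]
orientation: [3.142, 0.0, 3.14]
force: [-0.2, -1.0, -2.7]
gripper_width: 0.176
grasp_force: 17.6
```

```bash
python3 tilt.py; python3 - <<'E'
from h import *
w=camera('wrist')['image'];c=camera('scene')['image']
cv2.imwrite('pics/p1.png',np.hstack([cv2.resize(w,(520,390)),cv2.resize(c[120:250,140:233],(279,390))]))
E
```

```text
t 14.07 tcp [ 512.5 -184.4  254.3] rpy [3.1 0.  3.1] F [-0.2 -1.  -2.7] w 0.176 g 17.6 q [-0.5  0.4  1.5  0.   1.3 -2. ]
torque [-0.   0.1 -0. ]
cup_rim 0.61 [184.7 179.8] rel P [ 37.8 -92.5]
cup_rim 0.45 [187.4 188.7] rel P [ 70.2 -98.6]
cup 0.9 [181.5 177.4] rel P [ -24.5 -137.3]
cup_handle 0.74 [178.5 146.6] rel P [-7.1 -4.1]
cup_handle 0.68 [183.  180.1] rel P [   1.4 -125.8]
```

View pics/p1.png

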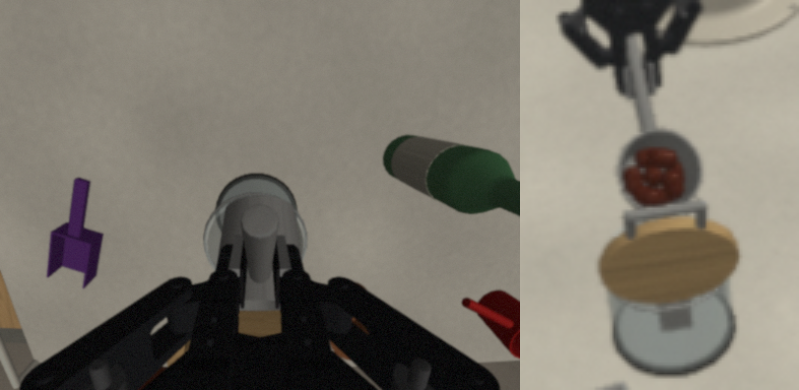

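Request:
arm_command(commands=[[[0,0,0],0],[[0,0,0],0],[[0,0,0],0],[[0,0,0],0]], fingers=1.53)

```text
time: 14.7
tcp_pos: [512.5, -184.4, 254.3]
orientation: [-3.142, 0.0, 3.14]
force: [1.1, -0.0, -3.4]
gripper_width: 0.183
grasp_force: 13.1
```

```bash
python3 tilt.py
```

```text
t 14.7 tcp [ 512.5 -184.4  254.3] rpy [-3.1  0.   3.1] F [ 1.1 -0.  -3.4] w 0.183 g 13.1 q [-0.5  0.4  1.5  0.   1.3 -2. ]
torque [0.  0.1 0. ]
cup_rim 0.73 [190.2 229.6] rel P [  23.4 -329.1]
cup_rim 0.68 [186.8 180. ] rel P [ 78.1 -57.9]
cup 0.61 [181.3 179.4] rel P [ -34.9 -154.9]
cup 0.18 [178.  146.9] rel P [-18.3 -13.6]
cup_handle 0.73 [178. 145.] rel P [-13.4  -3.1]
```

```bash
cat >> h.py <<'E'
def cup_pts(P,th,yaw=0.):
    # grip pivot P, tilt th (mouth away, +x), local (r along handle->cup, z up)
    u=np.array([np.cos(yaw),np.sin(yaw),0]);k=np.array([0,0,1.])
    f=lambda r,z:P+u*(r*np.cos(th)+z*np.sin(th))+k*(-r*np.sin(th)+z*np.cos(th))
    return f
def proj(c,X,s=None):
    X=np.array(X,float).reshape(-1,3)
    if 'mount' in c:
        M=np.linalg.inv(pose(s)@np.array(c['mount']));r=cv2.Rodrigues(M[:3,:3])[0];t=M[:3,3]
    else: r=np.array(c['rvec'],float);t=np.array(c['tvec'],float)
    return cv2.projectPoints(X,r,t,c['mtx'],np.array(c['dist_coeffs'],float))[0][:,0]
E
cat > fit.py <<'E'
from h import *
np.set_printoptions(precision=1,suppress=True)
s=st();c=camera('scene');w=camera('wrist');P=np.array(s['tcp_pos'])+[0,0,11]
for th in np.arange(50,125,8):
    f=cup_pts(P,np.radians(th));X=[f(93,19),f(93,-66),f(-41,0)]
    a=proj(c,X);b=proj(w,X,s);print(th,'scene rim',a[0],'org',a[1],'end',a[2],'| wrist rim',b[0],'org',b[1],'end',b[2])
for n in('scene','wrist'):
  for q in('cup_rim','cup'):
    print(n,q,[(round(d['conf'],2),np.round(d['location'])) for d in spot_point(q,n) if (d['location'][0]<225 if n=='scene' else 200<d['location'][0]<320)])
  print(n,[(round(d['conf'],2),np.round(d['extent'])) for d in outline_of('cup',n) if (d['extent'][0]<225 if n=='scene' else 200<d['extent'][0]<320)])
print('juj',[(round(d['conf'],2),np.round(d['location'])) for d in spot_point('jujube','scene')])
E
python3 fit.py
```

```text
t 14.9 tcp [ 512.5 -184.4  254.3] rpy [ 3.1 -0.   3.1] F [ 0.1 -0.  -2. ] w 0.181 g 13.1 q [-0.5  0.4  1.5  0.   1.3 -2. ]
50 scene rim [186.5 179.4] org [183.2 178.8] end [175.9 132.6] | wrist rim [254.6 292.2] org [254.6 200.4] end [253.4 237.6]
58 scene rim [186.1 179.9] org [182.  175.4] end [176.1 132.6] | wrist rim [254.6 276.6] org [254.5 184.8] end [253.4 251.3]
66 scene rim [185.6 179.8] org [180.9 171.6] end [176.4 132.8] | wrist rim [254.6 261.5] org [254.5 169.3] end [253.4 265.4]
74 scene rim [184.9 179. ] org [179.6 167.4] end [176.7 133.4] | wrist rim [254.6 246.7] org [254.4 153.8] end [253.5 279.3]
82 scene rim [184.1 177.7] org [178.4 162.8] end [177.1 134.2] | wrist rim [254.6 232.2] org [254.4 138.4] end [253.5 292.3]
90 scene rim [183.3 175.8] org [177.2 158. ] end [177.5 135.2] | wrist rim [254.6 218. ] org [254.3 122.9] end [253.5 304. ]
98 scene rim [182.4 173.3] org [176.1 153. ] end [177.9 136.6] | wrist rim [254.5 204. ] org [254.2 107.3] end [253.6 314. ]
106 scene rim [181.4 170.5] org [175. 148.] end [178.4 138.1] | wrist rim [254.5 190.1] org [254.1  91.8] end [253.7 322.1]
114 scene rim [180.4 167.2] org [174.  142.9] end [178.9 139.8] | wrist rim [254.4 176.5] org [254.   76.5] end [253.7 328. ]
122 scene rim [179.4 163.6] org [173.  137.8] end [179.3 141.7] | wrist rim [254.4 163.1] org [253.8  61.4] end [253.8 331.8]
scene cup_rim [(0.96, array([186., 182.])), (0.49, array([188., 190.]))]
scene cup [(0.8, array([181., 177.]))]
scene [(0.7, array([187., 159.,  32.,  56.]))]
wrist cup_rim [(0.77, array([254., 301.]))]
wrist cup [(0.61, array([257., 210.]))]
wrist [(0.88, array([254., 249.,  80., 115.]))]
juj [(0.68, array([104., 258.])), (0.62, array([184., 180.])), (0.61, array([183., 175.])), (0.55, array([178., 181.])), (0.49, array([190., 180.])), (0.47, array([183., 188.])), (0.38, array([186., 170.]))]
```

Request:
arm_command(commands=[[[-2,0.2,0],0],[[-4,0.2,0],0],[[-5,0.2,0],0],[[-6,0.2,0],0],[[-6.4,0.2,0],0],[[-6.4,0.2,0],0]], fingers=1.5)

```text
time: 15.85
tcp_pos: [576.6, -182.4, 254.1]
orientation: [3.141, -0.001, 3.14]
force: [-0.4, 0.0, -2.2]
gripper_width: 0.179
grasp_force: 13.9
```

```bash
python3 fit.py
```

```text
t 15.85 tcp [ 576.6 -182.4  254.1] rpy [ 3.1 -0.   3.1] F [-0.4  0.  -2.2] w 0.179 g 13.9 q [-0.4  0.4  1.4 -0.   1.3 -2. ]
50 scene rim [192.6 194.8] org [188.8 193.1] end [181.4 146. ] | wrist rim [254.6 292.2] org [254.6 200.5] end [253.5 237.5]
58 scene rim [192.1 195.1] org [187.5 189.5] end [181.7 146. ] | wrist rim [254.6 276.7] org [254.5 184.9] end [253.5 251.2]
66 scene rim [191.5 194.8] org [186.2 185.4] end [182.  146.4] | wrist rim [254.6 261.6] org [254.5 169.4] end [253.5 265.3]
74 scene rim [190.7 193.8] org [184.9 180.9] end [182.4 147. ] | wrist rim [254.6 246.8] org [254.4 153.9] end [253.5 279.1]
82 scene rim [189.9 192.3] org [183.7 176.2] end [182.8 147.9] | wrist rim [254.5 232.3] org [254.4 138.5] end [253.5 292.2]
90 scene rim [188.9 190.2] org [182.4 171.1] end [183.2 149. ] | wrist rim [254.5 218.1] org [254.3 123. ] end [253.6 303.9]
98 scene rim [187.9 187.6] org [181.2 166. ] end [183.7 150.5] | wrist rim [254.5 204. ] org [254.2 107.4] end [253.6 313.9]
106 scene rim [186.9 184.5] org [180.1 160.7] end [184.2 152.1] | wrist rim [254.5 190.2] org [254.1  91.9] end [253.7 322. ]
114 scene rim [185.8 181. ] org [179.  155.5] end [184.7 153.9] | wrist rim [254.4 176.6] org [254.   76.6] end [253.7 327.9]
122 scene rim [184.7 177.3] org [178.  150.3] end [185.2 155.9] | wrist rim [254.4 163.2] org [253.9  61.5] end [253.8 331.7]
scene cup_rim [(0.65, array([193., 195.])), (0.6, array([182., 161.]))]
scene cup [(0.43, array([191., 228.]))]
scene [(0.79, array([192., 170.,  30.,  47.]))]
wrist cup_rim [(0.93, array([257., 282.]))]
wrist cup [(0.84, array([255., 188.]))]
wrist [(0.6, array([253., 230.,  88., 106.]))]
juj [(0.52, array([192., 188.])), (0.4, array([187., 182.]))]
```

Request:
arm_command(commands=[[[-0.5,0,0],0],[[-1.0,0,0],0],[[-1.5,0,0],0],[[-1.5,0,0],0]])

```text
time: 16.63
tcp_pos: [592.4, -182.6, 254.3]
orientation: [-3.141, 0.001, 3.14]
force: [0.3, 0.6, -3.0]
gripper_width: 0.176
grasp_force: 13.2
```

```bash
sed -i 's/50,125,8/50,130,10/; s/print(th.*$/print(th,"wrist rim",b[0],"org",b[1])/' fit.py; python3 fit.py
```

```text
t 16.63 tcp [ 592.4 -182.6  254.3] rpy [-3.1  0.   3.1] F [ 0.3  0.6 -3. ] w 0.176 g 13.2 q [-0.4  0.5  1.3  0.   1.4 -2. ]
50 wrist rim [254.6 292.1] org [254.6 200.3]
60 wrist rim [254.6 272.8] org [254.5 180.8]
70 wrist rim [254.6 254. ] org [254.5 161.5]
80 wrist rim [254.6 235.8] org [254.4 142.2]
90 wrist rim [254.6 217.9] org [254.3 122.8]
100 wrist rim [254.5 200.4] org [254.2 103.4]
110 wrist rim [254.5 183.3] org [254.1  84.1]
120 wrist rim [254.4 166.4] org [253.9  65.1]
scene cup_rim [(0.85, array([192., 196.]))]
scene cup [(0.67, array([185., 187.]))]
scene [(0.91, array([191., 173.,  36.,  44.])), (0.69, array([190., 205.,  51.,  36.]))]
wrist cup_rim []
wrist cup []
wrist [(0.58, array([254., 214.,  92., 109.]))]
juj []
```

Request:
arm_command(commands=[[[-0.4,0,0],0],[[-0.7,0,0],0],[[-0.7,0,0],0]], fingers=1.47)

```text
time: 17.33
tcp_pos: [599.0, -182.5, 254.3]
orientation: [-3.142, 0.0, 3.14]
force: [-2.1, 0.2, -2.0]
gripper_width: 0.177
grasp_force: 17.7
```

Request:
arm_command(commands=[[[1,0,0],0],[[3,-0.2,0],0],[[4.8,-0.4,0],0],[[5.6,-0.4,0],0],[[5.6,-0.4,0.5],0],[[5.6,-0.4,0.5],0]])

```text
time: 17.83
tcp_pos: [542.3, -186.4, 248.8]
orientation: [3.141, 0.0, 3.139]
force: [0.7, -0.0, -2.2]
gripper_width: 0.177
grasp_force: 17.7
```

```bash
python3 fit.py | tail -9; python3 - <<'E'
from h import *
w=camera('wrist');c=camera('scene')['image'];s=sense()
cv2.imwrite('pics/p2.png',np.hstack([cv2.resize(w['image'][80:330,130:380],(480,480)),cv2.resize(c[120:260,140:233],(319,480))]))
for n in('jar_mouth','jar'):
  print(n,[(round(d['conf'],2),d['location'],atz(ray(w,d['location'],s),110 if n!='jar' else 0)) for d in spot_point(n,'wrist')][:3])
E
```

```text
110 wrist rim [254.4 183.3] org [253.9  84.1]
120 wrist rim [254.4 166.4] org [253.8  65.1]
scene cup_rim [(0.79, array([186., 187.])), (0.29, array([191., 228.]))]
scene cup [(0.86, array([183., 177.]))]
scene [(0.86, array([186., 166.,  30.,  48.]))]
wrist cup_rim []
wrist cup [(0.89, array([253., 165.]))]
wrist [(0.81, array([255., 213.,  94., 117.]))]
juj [(0.58, array([189., 186.])), (0.53, array([189., 180.])), (0.49, array([177., 179.])), (0.43, array([179., 188.])), (0.36, array([182., 178.]))]
jar_mouth []
jar []
```

View pics/p2.png

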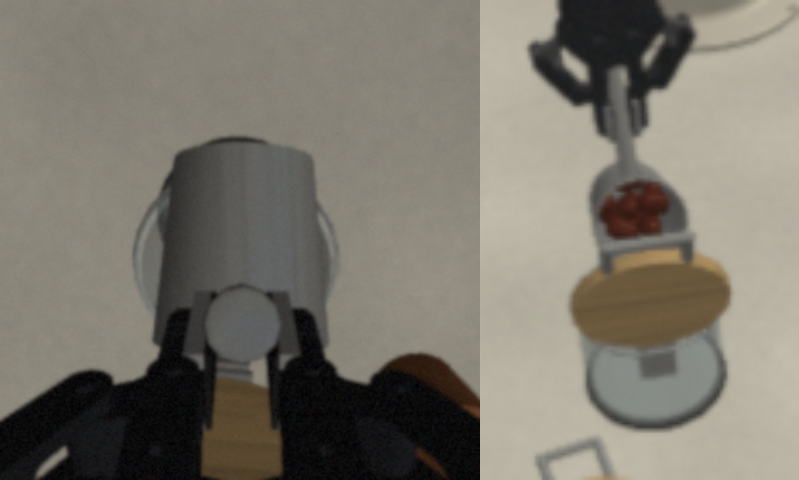

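```bash
python3 - <<'E'
from h import *
w=camera('wrist');s=sense();np.set_printoptions(precision=1,suppress=True)
for p in((200.3,212),(306,212),(254,151.5)):print(p,atz(ray(w,p,s),110),atz(ray(w,p,s),0))
for x in(590,598,606):print(x,proj(w,[[x-62,-187,110],[x-62,-187,0],[x,-187+62,110],[x,-187-62,110],[x,-125,0]],s).round().tolist())
E
```

```text
(200.3, 212) [ 579.1 -248.9  110. ] [ 624.3 -273.6    0. ]
(306, 212) [ 579.3 -127.6  110. ] [ 624.5 -105.     0. ]
(254, 151.5) [ 509.7 -187.1  110. ] [ 527.8 -187.7    0. ]
590 [[254.0, 168.0], [254.0, 152.0], [308.0, 221.0], [201.0, 221.0], [294.0, 191.0]]
598 [[254.0, 175.0], [254.0, 157.0], [307.0, 227.0], [201.0, 227.0], [294.0, 196.0]]
606 [[254.0, 183.0], [254.0, 162.0], [307.0, 233.0], [202.0, 233.0], [294.0, 201.0]]
```

Request:
arm_command(commands=[[[0.3,-0.1,0.8],0],[[0.4,-0.1,1.2],0],[[-0.2,-0.1,1.3],0],[[-1.0,-0.1,1.5],0],[[-1.8,-0.1,1.6],0],[[-2.8,-0.1,1.9],0],[[-3.8,-0.1,2.3],0],[[-3.8,-0.1,2.3],0]], fingers=1.43)

```text
time: 19.2
tcp_pos: [583.6, -187.7, 226.1]
orientation: [-3.141, 0.003, 3.14]
force: [1.3, 0.6, 7.6]
gripper_width: 0.175
grasp_force: 19.7
```

```bash
python3 fit.py
```

```text
t 19.2 tcp [ 583.6 -187.7  226.1] rpy [-3.1  0.   3.1] F [1.3 0.6 7.6] w 0.175 g 19.7 q [-0.4  0.5  1.4  0.   1.3 -2. ]
50 wrist rim [254.6 291.9] org [254.7 200.1]
60 wrist rim [254.6 272.6] org [254.6 180.6]
70 wrist rim [254.6 253.8] org [254.6 161.3]
80 wrist rim [254.6 235.6] org [254.5 142. ]
90 wrist rim [254.6 217.7] org [254.4 122.6]
100 wrist rim [254.6 200.3] org [254.3 103.2]
110 wrist rim [254.5 183.1] org [254.1  83.9]
120 wrist rim [254.5 166.2] org [254.   64.9]
scene cup_rim [(0.57, array([188., 198.]))]
scene cup [(0.76, array([183., 180.]))]
scene [(0.66, array([183., 173.,  28.,  36.]))]
wrist cup_rim []
wrist cup [(0.6, array([258., 132.]))]
wrist [(0.76, array([255., 214.,  92., 169.]))]
juj [(0.44, array([188., 205.])), (0.32, array([103., 256.]))]
```

Request:
arm_command(commands=[[[-0.8,0,0.5],0],[[-1.6,0,1.0],0],[[-2.5,0,1.6],0],[[-3.4,0,2.3],0],[[-4.0,0,2.9],0],[[-4.6,0,3.6],0],[[-4.6,0,3.6],0],[[-4.6,0,3.6],0]])

```text
time: 20.32
tcp_pos: [630.4, -188.2, 191.4]
orientation: [-3.14, 0.007, 3.14]
force: [9.7, -0.6, 11.1]
gripper_width: 0.175
grasp_force: 28.4
```

```bash
python3 fit.py|tail -9
```

```text
110 wrist rim [254.7 182.8] org [254.2  83.5]
120 wrist rim [254.6 165.9] org [254.   64.5]
scene cup_rim [(0.65, array([186., 189.]))]
scene cup [(0.41, array([183., 184.]))]
scene []
wrist cup_rim []
wrist cup [(0.84, array([260.,  82.]))]
wrist [(0.94, array([260., 205., 102., 255.]))]
juj [(0.4, array([369., 186.]))]
```

Request:
arm_command(commands=[[[0,0,0],0],[[0,0,0],0],[[0,0,-1],0],[[0,0,-2.5],0],[[0,0,-3.5],0],[[0,0,-3.5],0],[[0,0,-3.5],0],[[0,0,-3.5],0]], fingers=1.25)

```text
time: 21.43
tcp_pos: [626.3, -187.4, 224.5]
orientation: [3.141, -0.001, 3.14]
force: [-0.5, -0.3, -2.1]
gripper_width: 0.178
grasp_force: 27.6
```

```bash
python3 fit.py|tail -9; for i in 1 2 3 4 5 6; do python3 -c "
from h import *
camera('wrist');s=sense();print(s['force'][2],s['torque'][1])"; done
python3 - <<'E'
from h import *
w=camera('wrist')['image'];c=camera('scene')['image'];t=camera('top')['image']
cv2.imwrite('pics/p3.png',np.vstack([np.hstack([cv2.resize(w,(400,300)),cv2.resize(c[150:250,130:263],(400,300))]),np.hstack([cv2.resize(t[120:240,240:400],(400,300)),cv2.resize(c[200:300,100:233],(400,300))])]))
E
```

```text
110 wrist rim [254.4 183.4] org [254.   84.2]
120 wrist rim [254.4 166.5] org [253.8  65.2]
scene cup_rim [(0.68, array([187., 200.]))]
scene cup [(0.8, array([181., 174.]))]
scene [(0.61, array([186., 180.,  28.,  28.]))]
wrist cup_rim [(0.3, array([261.,  83.]))]
wrist cup [(0.88, array([258.,  84.]))]
wrist [(0.6, array([258., 205., 102., 250.]))]
juj []
-1.6457187806698605 -0.08964747511743837
-1.7120010351330295 -0.1258000498620084
-1.2572794912388203 -0.13917745227071146
-2.7609942457651346 -0.13801927476689607
-2.772728440070984 -0.0890769207749123
-1.6714625786097774 -0.0993150407340582
```

View pics/p3.png

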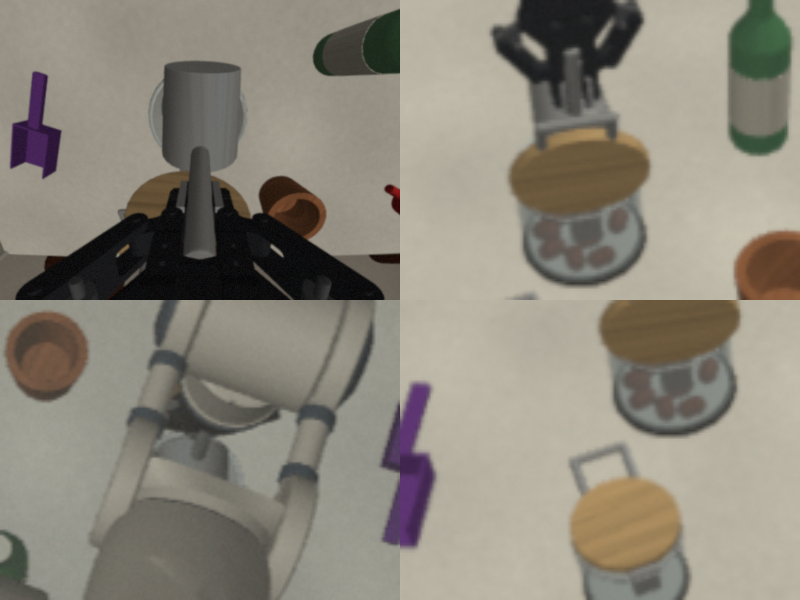

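Request:
arm_command(commands=[[[0,0,0],0],[[0,0,0],0],[[1.5,0,0],0],[[0,0,0],0],[[1.5,0,0],0],[[0,0,0],0],[[1.5,0,0],0],[[0,0,0],0]], fingers=0, grip_force=100)

```text
time: 23.0
tcp_pos: [623.2, -187.3, 224.9]
orientation: [3.141, -0.003, 3.139]
force: [1.8, -0.7, -1.2]
gripper_width: 0.153
grasp_force: 98.3
```

Request:
arm_command(commands=[[[0,0,-1.5],0],[[0,0,0],0],[[0,0,-1.5],0],[[0,0,0],0],[[0,0,-1.5],0],[[0,0,0],0],[[0,0,0],0]])

```text
time: 23.58
tcp_pos: [625.9, -187.4, 223.9]
orientation: [3.141, -0.001, 3.14]
force: [-0.7, 0.2, -2.5]
gripper_width: 0.156
grasp_force: 97.9
```

```bash
python3 - <<'E'
from h import *
f=[]
for i in range(30): camera('scene');f.append(sense()['force'][2])
print(np.mean(f),np.std(f)/5.5)
c=camera('scene')['image'];cv2.imwrite('pics/p4.png',c)
print([(round(d['conf'],2),np.round(d['location'])) for d in spot_point('jujube','scene')])
print([(round(d['conf'],2),np.round(d['extent'])) for d in boxes_of('jujube','scene')])
j=c[195:245,165:215].astype(int);b,g,r=j[...,0],j[...,1],j[...,2]
m=((r-b)>22)&(r<150);n,l,stt,ce=cv2.connectedComponentsWithStats(m.astype(np.uint8));print([(x[4],np.round(y+[165,195])) for x,y in zip(stt[1:],ce[1:]) if x[4]>8])
E
python3 fit.py|tail -9
```

```text
-1.7286022549790252 0.08245730305281863
[]
[]
[(np.int32(952), array([189., 208.]))]
110 wrist rim [254.5 183.3] org [254.   84.1]
120 wrist rim [254.4 166.4] org [253.8  65.1]
scene cup_rim [(0.83, array([190., 200.]))]
scene cup [(0.49, array([182., 174.]))]
scene [(0.77, array([187., 179.,  27.,  25.]))]
wrist cup_rim []
wrist cup [(0.94, array([258.,  85.])), (0.28, array([245., 219.]))]
wrist [(0.88, array([257., 202., 106., 254.]))]
juj []
```

Request:
arm_command(commands=[[[0,0,-3.5],0],[[0,0,-6.5],0],[[4,0,-7],0],[[8,0,-7],0],[[12,0,-7],0],[[16,0,-7],0.1],[[20,0,-7],0.2],[[22.0,0,-7],0.3]])

```text
time: 26.35
tcp_pos: [402.5, -186.3, 295.2]
orientation: [-3.141, -0.001, 2.835]
force: [0.4, -0.5, -1.4]
gripper_width: 0.156
grasp_force: 98.2
```

Request:
arm_command(commands=[[[0,0,1],0.124],[[0,0,2],0.248],[[0,0,3],0.372],[[0,0,4],0.496],[[0,0,5],0.62],[[0,0,6],0.744],[[0,0,7],0.868],[[0,0,8],0.992]])

```text
time: 27.02
tcp_pos: [406.5, -187.3, 215.0]
orientation: [3.141, 0.0, 1.842]
force: [-0.2, 0.1, -2.2]
gripper_width: 0.153
grasp_force: 98.3
```

Request:
arm_command(commands=[[[0,0,0],0.124],[[0,0,0],0.248],[[0,0,0],0.372],[[0,0,0],0.496],[[0,0,0],0.62],[[0,0,0],0.744],[[0,0,0],0.868],[[0,0,0],0.992]])

```text
time: 27.68
tcp_pos: [406.5, -187.2, 215.4]
orientation: [3.141, 0.0, 0.85]
force: [-0.7, -0.3, -1.9]
gripper_width: 0.16
grasp_force: 98.0
```

Request:
arm_command(commands=[[[0,0,0],0.124],[[0,0,0],0.248],[[0,0,0],0.372],[[0,0,0],0.496],[[0,0,0],0.62],[[0,0,0],0.744],[[0,0,0],0.86],[[0,0,0],0.86]])

```text
time: 28.35
tcp_pos: [406.5, -187.2, 215.4]
orientation: [3.141, -0.0, -0.01]
force: [0.9, 0.1, -1.8]
gripper_width: 0.154
grasp_force: 98.0
```

```bash
python3 - <<'E'
from h import *
np.set_printoptions(precision=1,suppress=True)
s=st();to([405,-188,154],0,s);c=camera('wrist')
print([(round(d['conf'],2),d['location'],atz(ray(c,d['location'],s),110)) for d in spot_point('jar_mouth','wrist')])
print([(round(d['conf'],2),d['location'],atz(ray(c,d['location'],s),0)) for d in spot_point('jar','wrist')])
print([(round(d['conf'],2),d['location']) for d in spot_point('cup','wrist')])
print([(round(d['conf'],2),d['location']) for d in spot_point('jujube','wrist')])
im=c['image'];cv2.imwrite('pics/w5.png',im)
t=camera('top');print([(round(d['conf'],2),d['location'],atz(ray(t,d['location']),110)) for d in spot_point('jar_mouth','top')])
print([(round(d['conf'],2),d['location'],atz(ray(t,d['location']),22)) for d in spot_point('jujube','top')])
cv2.imwrite('pics/t5.png',np.hstack([cv2.resize(t['image'][90:250,200:400],(500,400)),cv2.resize(im,(300,400))]))
E
```

```text
t 28.35 tcp [ 406.5 -187.2  215.4] rpy [ 3.1 -0.  -0. ] F [ 0.9  0.1 -1.8] w 0.154 g 98.0 q [-0.6  0.3  1.8 -0.   1.1  1. ]
shift cm [-0.1  0.1  6.1] turn -0.01
[]
[(0.72, [256.5, 13.6], array([ 592.3, -189.7,    0. ]))]
[(0.64, [260.9, 83.5])]
[(0.81, [287.8, 16.4]), (0.75, [218.9, 8.9]), (0.75, [276.0, 38.8]), (0.66, [257.2, 27.8])]
[(0.9, [316.3, 191.0], array([ 594.3, -192.2,  110. ])), (0.77, [340.9, 121.4], array([ 801.3, -273.6,  110. ]))]
[(0.61, [321.6, 205.0], array([ 567.6, -219.1,   22. ])), (0.57, [321.8, 194.4], array([ 600.2, -221.2,   22. ])), (0.55, [307.9, 205.9], array([ 565.6, -177.5,   22. ])), (0.53, [302.0, 197.3], array([ 592.4, -160.7,   22. ])), (0.49, [305.0, 187.0], array([ 624.1, -171. ,   22. ])), (0.4, [316.6, 187.3], array([ 622.5, -206.4,   22. ])), (0.37, [309.9, 194.0], array([ 602.1, -185.1,   22. ]))]
```

Request:
arm_command(commands=[[[0,0,3],0],[[0,0,5.5],0],[[0,0,6.1],0],[[1,0,6.1],0],[[1,0,6.1],0]], fingers=1.45, grip_force=30)

```text
time: 29.17
tcp_pos: [418.4, -187.8, 155.0]
orientation: [3.141, -0.001, -0.004]
force: [1.2, -1.3, -1.2]
gripper_width: 0.172
grasp_force: 40.5
```

Request:
arm_command(commands=[[[1.2,0,0],0],[[2.4,0,0],0],[[3.6,0,0],0],[[4.8,0,0],0],[[5.6,0,0],0],[[5.6,0,0],0]])

```text
time: 29.67
tcp_pos: [474.0, -187.3, 155.3]
orientation: [3.141, -0.0, -0.003]
force: [-3.6, 1.4, -2.8]
gripper_width: 0.172
grasp_force: 50.1
```

```bash
cat > fit2.py <<'E'
from h import *
np.set_printoptions(precision=1,suppress=True)
s=st();w=camera('wrist');P=np.array(s['tcp_pos'])+[0,0,11]
for th in np.arange(0,120,10):
    f=cup_pts(P,np.radians(th),pose(s)[1,0]+np.pi);b=proj(w,[f(93,19),f(93,-66),f(60,-66)],s);print(th,b.round().tolist())
for q in('cup','cup_rim'):print(q,[(round(d['conf'],2),np.round(d['location'])) for d in spot_point(q,'wrist')])
print([(round(d['conf'],2),np.round(d['extent'])) for d in outline_of('cup','wrist')])
E
python3 fit2.py
```

```text
t 29.67 tcp [ 474.  -187.3  155.3] rpy [ 3.1 -0.  -0. ] F [-3.6  1.4 -2.8] w 0.172 g 50.1 q [-0.5  0.4  1.7 -0.   1.   1.1]
0 [[257.0, 401.0], [256.0, 305.0], [256.0, 275.0]]
10 [[256.0, 378.0], [256.0, 283.0], [256.0, 257.0]]
20 [[256.0, 356.0], [256.0, 262.0], [256.0, 239.0]]
30 [[256.0, 334.0], [256.0, 242.0], [256.0, 222.0]]
40 [[256.0, 314.0], [256.0, 222.0], [256.0, 205.0]]
50 [[256.0, 294.0], [256.0, 202.0], [256.0, 189.0]]
60 [[256.0, 274.0], [256.0, 183.0], [256.0, 173.0]]
70 [[256.0, 256.0], [256.0, 163.0], [256.0, 157.0]]
80 [[256.0, 237.0], [256.0, 144.0], [256.0, 142.0]]
90 [[256.0, 220.0], [256.0, 125.0], [256.0, 128.0]]
100 [[256.0, 202.0], [256.0, 106.0], [257.0, 115.0]]
110 [[256.0, 185.0], [256.0, 87.0], [257.0, 103.0]]
cup [(0.76, array([261., 148.]))]
cup_rim []
[(0.68, array([253., 229.,  93., 167.]))]
```

Request:
arm_command(commands=[[[1,0,0],0],[[2,0,0],0],[[3,0,0],0],[[3.8,0,0],0],[[4.3,0,0],0],[[4.3,0,0],0]])

```text
time: 30.37
tcp_pos: [516.0, -187.7, 154.5]
orientation: [3.141, -0.0, -0.004]
force: [-3.3, -1.1, -1.1]
gripper_width: 0.172
grasp_force: 47.7
```

```bash
python3 fit2.py|tail -4; python3 fit2.py|sed -n '5,9p'
```

```text
110 [[256.0, 185.0], [256.0, 87.0], [257.0, 103.0]]
cup [(0.56, array([262., 207.]))]
cup_rim [(0.95, array([254., 303.]))]
[(0.83, array([259., 252.,  81., 106.])), (0.21, array([497., 112.,  29., 132.]))]
30 [[256.0, 334.0], [256.0, 242.0], [256.0, 222.0]]
40 [[256.0, 314.0], [256.0, 222.0], [256.0, 205.0]]
50 [[256.0, 294.0], [256.0, 202.0], [256.0, 189.0]]
60 [[256.0, 274.0], [256.0, 183.0], [256.0, 173.0]]
70 [[256.0, 256.0], [256.0, 163.0], [256.0, 157.0]]
```

Request:
arm_command(commands=[[[1,0,0],0],[[1.7,0,0],0],[[1.7,0,0],0],[[-2,0,0],0],[[-6,0,0],0],[[-10,0,0],0],[[-12.6,0,1.5],0],[[-12.6,0,2.3],0]])

```text
time: 31.43
tcp_pos: [384.6, -185.9, 130.9]
orientation: [-3.14, 0.002, -0.005]
force: [0.5, -0.1, -2.1]
gripper_width: 0.174
grasp_force: 45.4
```

```bash
python3 fit2.py|tail -3; python3 fit2.py|sed -n '4,8p'
```

```text
cup [(0.8, array([262., 226.]))]
cup_rim [(0.8, array([251., 323.]))]
[(0.61, array([262., 271.,  75., 120.]))]
20 [[256.0, 356.0], [256.0, 262.0], [256.0, 239.0]]
30 [[256.0, 335.0], [256.0, 242.0], [256.0, 222.0]]
40 [[256.0, 314.0], [256.0, 222.0], [256.0, 206.0]]
50 [[256.0, 294.0], [256.0, 202.0], [256.0, 189.0]]
60 [[256.0, 275.0], [256.0, 183.0], [256.0, 173.0]]
```

Request:
arm_command(commands=[[[0,0,1.2],0],[[1.0,0,1.7],0],[[2.0,0,2.3],0],[[3.2,0,3.1],0],[[4.3,0,3.9],0],[[5.4,0,4.8],0],[[6.3,0,5.7],0],[[6.3,0,5.7],0]], fingers=1.49, grip_force=20)

```text
time: 32.5
tcp_pos: [456.3, -188.0, 73.4]
orientation: [3.14, -0.003, -0.003]
force: [4.6, -0.3, 6.1]
gripper_width: 0.177
grasp_force: 29.2
```

```bash
python3 fit2.py|tail -3; python3 fit2.py|sed -n '1,5p'
```

```text
cup [(0.65, array([258., 275.]))]
cup_rim []
[(0.76, array([254., 260.,  43., 147.])), (0.5, array([259.,  68., 337., 134.]))]
t 32.7 tcp [ 454.9 -187.9   74.5] rpy [ 3.1 -0.  -0. ] F [ 3.5 -0.4  4.8] w 0.174 g 29.1 q [-0.5  0.5  1.8  0.   0.8  1.1]
0 [[257.0, 401.0], [256.0, 306.0], [256.0, 275.0]]
10 [[256.0, 378.0], [256.0, 284.0], [256.0, 257.0]]
20 [[256.0, 356.0], [256.0, 262.0], [256.0, 240.0]]
30 [[256.0, 335.0], [256.0, 242.0], [256.0, 222.0]]
```

Request:
arm_command(commands=[[[0.6,0,0.4],0],[[1.2,0,0.9],0],[[1.7,0,1.4],0],[[2.0,0,1.8],0],[[2.1,0,2.0],0],[[2.1,0,2.0],0]])

```text
time: 33.4
tcp_pos: [473.9, -187.5, 53.7]
orientation: [-3.141, 0.0, -0.004]
force: [2.1, -0.1, 1.9]
gripper_width: 0.173
grasp_force: 28.3
```

```bash
python3 fit2.py|tail -3; python3 fit2.py|sed -n '1,4p'; python3 - <<'E'
from h import *
c=camera('scene');s=sense();
for th in(-5,0,5,10):
  f=cup_pts(np.array(s['tcp_pos'])+[0,0,11],np.radians(th),np.pi);print(th,proj(c,[f(93,19),f(93,-66)]).round(1).tolist())
for q in('cup_rim','cup'):print(q,[(round(d['conf'],2),np.round(d['location'],1)) for d in spot_point(q,'scene') if d['location'][0]<260])
E
```

```text
cup [(0.63, array([261., 300.]))]
cup_rim []
[(0.82, array([256., 260.,  42., 147.])), (0.23, array([317.,  58.,  49.,  44.]))]
t 33.6 tcp [ 473.4 -187.5   54.4] rpy [ 3.1 -0.  -0. ] F [ 0.9 -1.1  2. ] w 0.176 g 28.3 q [-0.5  0.6  1.8 -0.   0.7  1.1]
0 [[257.0, 401.0], [256.0, 305.0], [256.0, 275.0]]
10 [[256.0, 378.0], [256.0, 283.0], [256.0, 257.0]]
20 [[256.0, 356.0], [256.0, 262.0], [256.0, 239.0]]
-5 [[174.7, 164.9], [176.8, 182.3]]
0 [[174.8, 166.4], [177.3, 185.1]]
5 [[175.0, 168.0], [177.9, 187.9]]
10 [[175.2, 169.8], [178.6, 190.7]]
cup_rim [(0.63, array([174.9, 167.6])), (0.6, array([248. , 195.1]))]
cup [(0.47, array([176.4, 188. ]))]
```

Request:
arm_command(commands=[[[0,0,0],0],[[0,0,0],0],[[0,0,0],0],[[0,0,0],0]], fingers=2.2)

```text
time: 34.28
tcp_pos: [473.4, -187.4, 54.2]
orientation: [-3.141, 0.0, -0.004]
force: [-0.1, 0.3, -0.8]
gripper_width: 0.26
grasp_force: 0.0
```

Request:
arm_command(commands=[[[0,0,0],0],[[0,0,0],0],[[0,0,-2],0],[[0,0,-5],0],[[0,0,-9],0],[[0,0,-13],0],[[0,0,-17],0],[[0,0,-20],0]], fingers=5)

```text
time: 34.95
tcp_pos: [473.7, -187.6, 257.7]
orientation: [3.14, -0.002, -0.004]
force: [1.2, -0.9, -0.1]
gripper_width: 0.589
grasp_force: 0.0
```

```bash
python3 - <<'E'
from h import *
np.set_printoptions(precision=1,suppress=True)
s=st();w=camera('wrist');c=camera('scene');t=camera('top')
for n,k in(('wrist',w),('scene',c),('top',t)):
  for q,z in(('cup_rim',85),('cup',0),('cup_handle',66)):print(n,q,[(round(d['conf'],2),np.round(d['location'],1),atz(ray(k,d['location'],s),z)) for d in spot_point(q,n) if (n!='wrist' and d['location'][0]<230 and n=='scene') or (n=='wrist')or(n=='top' and d['location'][0]>230)])
f=cup_pts(np.array([474,-187.5,66.]),0,np.pi)
for n,k in(('wrist',w),('scene',c)):print(n,proj(k,[f(93,19),f(93,-66),f(0,0)],s).round(1).tolist())
print([(round(d['conf'],2),d['location'],atz(ray(t,d['location']),22)) for d in spot_point('jujube','top')])
E
```

```text
t 34.95 tcp [ 473.7 -187.6  257.7] rpy [ 3.1 -0.  -0. ] F [ 1.2 -0.9 -0.1] w 0.589 g 0.0 q [-0.5  0.3  1.6  0.   1.2  1.1]
wrist cup_rim [(0.55, array([259.3, 237.5]), array([ 389. , -191.9,   85. ]))]
wrist cup [(0.61, array([255.8, 212. ]), array([ 390.8, -187.5,    0. ]))]
wrist cup_handle [(0.63, array([256.8, 165.5]), array([ 482. , -188.9,   66. ])), (0.57, array([283.6,  64.4]), array([ 601. , -220.2,   66. ]))]
scene cup_rim [(0.6, array([176.3, 170.3]), array([ 401.7, -186.8,   85. ]))]
scene cup [(0.59, array([174.9, 186.3]), array([ 384.5, -196.9,    0. ]))]
scene cup_handle [(0.75, array([181. , 192.7]), array([ 489.5, -192.3,   66. ]))]
top cup_rim [(0.85, array([314.7, 263.8]), array([ 388.5, -182. ,   85. ]))]
top cup [(0.73, array([312.3, 262.5]), array([ 396.2, -186.5,    0. ]))]
top cup_handle [(0.56, array([313.9, 232.6]), array([ 479.5, -186.2,   66. ])), (0.35, array([315. , 192.1]), array([ 599.5, -194.6,   66. ]))]
wrist [[256.0, 242.9], [255.8, 217.6], [255.7, 171.6]]
scene [[174.8, 166.4], [177.4, 185.1], [181.4, 189.1]]
[(0.59, [300.6, 199.7], array([ 585.1, -156.1,   22. ])), (0.55, [306.7, 187.2], array([ 623.4, -176.2,   22. ]))]
```

Request:
arm_command(commands=[[[0.5,0,-4],0],[[4,0.4,-7.4],0],[[8,0.6,-7.4],0],[[12,0.8,-7.4],0],[[16,1,-7.4],0],[[20,1.2,-7.4],0],[[24,1.2,-7.4],0],[[27.8,1.2,-7.4],0]], fingers=0)

```text
time: 36.27
tcp_pos: [753.2, -200.4, 327.6]
orientation: [-3.141, 0.0, -0.004]
force: [-0.1, -0.4, 1.0]
gripper_width: -0.005
grasp_force: 0.0
```

```bash
python3 - <<'E'
from h import *
np.set_printoptions(precision=1,suppress=True)
s=st();c=camera('scene');w=camera('wrist')
for n,k in(('wrist',w),('scene',c)):
  for q,z in(('lid_bar',284),('jar_mouth',110),('lid_hinge',120)):print(n,q,[(round(d['conf'],2),np.round(d['location'],1),atz(ray(k,d['location'],s),z)) for d in spot_point(q,n)][:3])
t=camera('top');print([(round(d['conf'],2),d['location'],atz(ray(t,d['location']),22)) for d in spot_point('jujube','top')])
E
```

```text
t 36.27 tcp [ 753.2 -200.4  327.6] rpy [-3.1  0.  -0. ] F [-0.1 -0.4  1. ] w -0.005 g 0.0 q [-0.3  0.7  0.7 -0.   1.7  1.2]
wrist lid_bar [(0.95, array([314.6, 187.5]), array([ 776.7, -243.4,  284. ]))]
wrist jar_mouth [(0.75, array([313.1, 129.3]), array([ 804.2, -276.6,  110. ]))]
wrist lid_hinge [(0.79, array([309.7,  94.8]), array([ 847.2, -267.7,  120. ])), (0.68, array([253.2, 237.1]), array([ 650.3, -196. ,  120. ]))]
scene lid_bar [(0.87, array([169.4, 249.1]), array([ 876.4, -282.7,  284. ])), (0.61, array([186.5, 187.2]), array([ 698.8, -203.4,  284. ])), (0.47, array([192.2, 229.2]), array([ 836.3, -222.1,  284. ]))]
scene jar_mouth [(0.75, array([190.7, 206.9]), array([ 601.5, -183.8,  110. ])), (0.59, array([173.7, 277.6]), array([ 828.9, -283.1,  110. ]))]
scene lid_hinge [(0.83, array([180.3, 290.3]), array([ 877.5, -276.1,  120. ])), (0.56, array([191.4, 218.6]), array([ 655.9, -194. ,  120. ]))]
[(0.7, [400.0, 191.2], array([ 605.6, -459.5,   22. ]))]
```

Request:
arm_command(commands=[[[-0.5,0,3],0],[[-0.8,0,6.1],0],[[-2.5,0,6.1],0],[[-4,0,5.9],0],[[-6,0,5.6],0],[[-8.2,0,5.2],0],[[-10.7,-0.3,5.4],0],[[-13.2,-0.5,5.9],0]])

```text
time: 37.43
tcp_pos: [618.4, -195.1, 270.5]
orientation: [3.141, -0.002, -0.004]
force: [1.0, -0.6, -1.1]
gripper_width: 0.0
grasp_force: 0.7
```

```bash
cat > lid.py <<'E'
from h import *
np.set_printoptions(precision=1,suppress=True)
s=st();c=camera('scene');w=camera('wrist')
for n,k in(('wrist',w),('scene',c)):
  print(n,[(round(d['conf'],2),np.round(d['location'],1)) for d in spot_point('lid_bar',n)][:3])
for a in np.arange(0,1.9,.2):
  H=np.array([655,-195,120.]);u=np.array([.99,-.11,0]);B=H+u*(-168*np.cos(a)+12*np.sin(a))+[0,0,168*np.sin(a)+12*np.cos(a)]
  print(round(a,1),B,'w',proj(w,B,s)[0],'s',proj(c,B)[0])
E
python3 lid.py
```

```text
t 37.43 tcp [ 618.4 -195.1  270.5] rpy [ 3.1 -0.  -0. ] F [ 1.  -0.6 -1.1] w 0.0 g 0.7 q [-0.4  0.5  1.2  0.   1.4  1.2]
wrist [(0.56, array([338.4,  73.7]))]
scene [(0.96, array([184.3, 162.4])), (0.62, array([168.5, 249.7])), (0.36, array([177. , 184.9]))]
0.0 [ 488.7 -176.5  132. ] w [241.5 282.3] s [183.9 176. ]
0.2 [ 494.4 -177.2  165.1] w [240.6 296.4] s [183.2 169.1]
0.4 [ 506.4 -178.5  196.5] w [240.1 307.5] s [182.6 163.8]
0.6 [ 524.4 -180.5  224.8] w [240.1 313.9] s [182.4 160.3]
0.8 [ 547.6 -183.1  248.9] w [241.1 312.9] s [182.6 159. ]
1.0 [ 575.1 -186.1  267.9] w [243.4 300.8] s [183. 160.]
1.2 [ 605.8 -189.5  280.9] w [247.2 273.6] s [183.8 163.7]
1.4 [ 638.4 -193.2  287.6] w [252.9 228.1] s [185.  169.9]
1.6 [ 671.7 -196.9  287.6] w [260.1 165.5] s [186.5 178.5]
1.8 [ 704.4 -200.5  280.9] w [267.6  94.7] s [188.3 189.3]
```

Request:
arm_command(commands=[[[-2,-0.1,1.0],0],[[-4.2,-0.3,2.4],0],[[-5.6,-0.4,3.5],0],[[-6.8,-0.5,4.5],0],[[-6.8,-0.5,4.5],0],[[-6.2,-0.5,2],0],[[-6,-0.5,-0.5],0],[[-3.5,-0.5,-0.5],0]])

```text
time: 38.3
tcp_pos: [585.5, -190.9, 280.2]
orientation: [3.139, -0.006, -0.005]
force: [2.3, -1.0, 1.0]
gripper_width: -0.003
grasp_force: 0.0
```

```bash
python3 lid.py|grep -v '^1'
```

```text
t 38.3 tcp [ 585.5 -190.9  280.2] rpy [ 3.1 -0.  -0. ] F [ 2.3 -1.   1. ] w -0.003 g 0.0 q [-0.4  0.4  1.3 -0.   1.4  1.2]
wrist [(0.88, array([340.2,  52.5])), (0.72, array([127.3, 213.4]))]
scene [(0.89, array([164. , 250.2])), (0.69, array([194.7, 228.8])), (0.68, array([181.6, 160.8]))]
0.0 [ 488.7 -176.5  132. ] w [244.5 256. ] s [183.9 176. ]
0.2 [ 494.4 -177.2  165.1] w [243.9 267.2] s [183.2 169.1]
0.4 [ 506.4 -178.5  196.5] w [243.8 274.6] s [182.6 163.8]
0.6 [ 524.4 -180.5  224.8] w [244.5 276.3] s [182.4 160.3]
0.8 [ 547.6 -183.1  248.9] w [246.2 269.6] s [182.6 159. ]
```

Request:
arm_command(commands=[[[0,0,4],0],[[0,0,7.5],0],[[-0.3,0,9],0],[[-1.4,0,10.5],0],[[-2.2,0,12.2],0],[[-2.6,0,13.6],0],[[-2.7,0,14.6],0],[[-2.7,0,14.6],0]])

```text
time: 39.17
tcp_pos: [556.7, -189.7, 127.4]
orientation: [-3.141, 0.002, -0.004]
force: [-0.8, 0.2, 0.5]
gripper_width: 0.001
grasp_force: 0.0
```

```bash
python3 lid.py|grep -v '^1'
```

```text
t 39.17 tcp [ 556.7 -189.7  127.4] rpy [-3.1  0.  -0. ] F [-0.8  0.2  0.5] w 0.001 g 0.0 q [-0.4  0.6  1.6 -0.   1.   1.1]
wrist []
scene [(0.73, array([256. , 256.9])), (0.7, array([183.1, 176.6])), (0.57, array([166.8, 253.8]))]
0.0 [ 488.7 -176.5  132. ] w [237.5 337.5] s [183.9 176. ]
0.2 [ 494.4 -177.2  165.1] w [234.6 378.2] s [183.2 169.1]
0.4 [ 506.4 -178.5  196.5] w [231.6 426.9] s [182.6 163.8]
0.6 [ 524.4 -180.5  224.8] w [228.7 489.5] s [182.4 160.3]
0.8 [ 547.6 -183.1  248.9] w [226.4 577.9] s [182.6 159. ]
```

Request:
arm_command(commands=[[[0,0,0.2],0],[[0,0,0.4],0],[[0,0,0.5],0],[[0,0,0.5],0]])

```text
time: 39.7
tcp_pos: [558.1, -190.1, 126.3]
orientation: [3.14, -0.003, -0.004]
force: [-14.5, 5.5, 49.3]
gripper_width: 0.003
grasp_force: 24.5
```

Request:
arm_command(commands=[[[0,0,-2],0],[[0,0,-6],0],[[0,0,-10],0],[[4,6,-13],0],[[4,10,-15],0],[[4,14,-15],0],[[4,18,-15],0],[[4,22,-15],0]])

```text
time: 40.37
tcp_pos: [596.5, -383.6, 273.3]
orientation: [3.14, -0.002, -0.003]
force: [0.4, 0.2, 0.0]
gripper_width: 0.001
grasp_force: 0.0
```

```bash
python3 lid.py|grep -E '^(0.0|0.2|scene)|tcp'; python3 - <<'E'
from h import *
np.set_printoptions(precision=1,suppress=True)
t=camera('top');c=camera('scene')
for n,k in(('top',t),('scene',c)):
  for q,z in(('cup_rim',85),('cup',0),('jujube',18),('bottle',0),('mortar',0),('lid_bar',132),('bowl',0),('scoop',0)):print(n,q,[(round(d['conf'],2),np.round(d['location'],1),atz(ray(k,d['location']),z)) for d in spot_point(q,n)][:8 if q=='jujube' else 3])
  im=k['image'].astype(int);m=((im[...,2]-im[...,0])>25)&(im[...,2]<110)&((im[...,2]-im[...,1])>18)
  _,_,S,Ce=cv2.connectedComponentsWithStats(m.astype(np.uint8));print(n,'blobs',[(int(a[4]),b.round().tolist()) for a,b in zip(S[1:],Ce[1:]) if a[4]>6])
E
```

```text
t 40.37 tcp [ 596.5 -383.6  273.3] rpy [ 3.1 -0.  -0. ] F [0.4 0.2 0. ] w 0.001 g 0.0 q [-0.7  0.6  1.1  0.   1.5  0.9]
scene [(0.86, array([181.6, 174.5])), (0.58, array([166.1, 253. ]))]
0.0 [ 488.7 -176.5  132. ] w [ 91.9 265.5] s [183.9 176. ]
0.2 [ 494.4 -177.2  165.1] w [ 75.  277.6] s [183.2 169.1]
top cup_rim [(0.93, array([165. , 134.2]), array([780. , 247.7,  85. ])), (0.56, array([ 99.5, 266.7]), array([391.9, 429.5,  85. ]))]
top cup [(0.9, array([105.3, 266.4]), array([396.3, 436.9,   0. ])), (0.58, array([169.7, 144.6]), array([772.6, 246.6,   0. ]))]
top jujube []
top bottle [(0.67, array([242.5, 231. ]), array([495.4,  22.2,   0. ]))]
top mortar [(0.85, array([257.3, 146.8]), array([760.2, -28.9,   0. ]))]
top lid_bar [(0.59, array([310.5, 226. ]), array([ 491.1, -168.5,  132. ])), (0.59, array([256.7, 147.5]), array([720.4, -23.6, 132. ])), (0.52, array([316.1, 190.7]), array([ 591. , -188.5,  132. ]))]
top bowl []
top scoop [(0.63, array([400.7, 188.2]), array([ 619.1, -469.3,    0. ])), (0.44, array([258.3, 148.5]), array([754.6, -32. ,   0. ]))]
top blobs [(37, [4
[... 1026 characters left out ...]
1, -39. ,   0. ]))]
scene lid_bar [(0.69, array([167.7, 251.7]), array([ 760.5, -281.7,  132. ])), (0.6, array([185.3, 178.5]), array([ 501., -175.,  132.])), (0.32, array([179.5, 187.7]), array([ 535.2, -200.5,  132. ]))]
scene bowl [(0.6, array([366.2, 186.6]), array([590.8, 433. ,   0. ])), (0.31, array([191.6, 227.8]), array([ 585.1, -186.2,    0. ]))]
scene scoop [(0.79, array([102. , 256.1]), array([ 611.9, -468.6,    0. ]))]
scene blobs [(18895, [472.0, 118.0]), (25, [334.0, 145.0]), (1333, [15.0, 165.0]), (616, [439.0, 195.0]), (154, [355.0, 223.0]), (317, [345.0, 237.0]), (385, [259.0, 239.0]), (369, [258.0, 259.0]), (854, [180.0, 343.0]), (533, [505.0, 357.0]), (9, [496.0, 367.0])]
```

```bash
python3 -c "
from bench import *
print(finish_job())"
```

```text
the job is handed in; nothing more can be done
None
```

I handed the job in at about 41 s, and the hand-in reported no verdict. By my last checks the cup is empty (by weight) and upright on the cart, the lid is shut, the bottle, mortar, bowl and scoop are unmoved, and no jujube shows outside the jar. I could count only seven of the eight inside the jar.

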